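Cover the pile of boards and press it with the guarded pedal

ROBOT

A 6-joint arm with a two-finger parallel gripper is mounted at the origin on a cart in front of the work surface, level with it; the furniture and walls round the work are solid. World frame = base frame: x ahead of the robot, y to its left, z up, the work surface at z = 0. Lengths are in mm, angles in rad, forces in N, time in s.
With the tool pointing down it reaches from about 325 to 875 mm from the base axis. Payload 4.4 kg.
Tool frame: the origin (TCP) lies midway between the tips of the shut fingers; the grasp point (between the pads) lies 19 mm behind it; z points along the fingers, y is the direction in which the jaws open and shut (so a half turn about z gives the same grasp; the last joint's range is limited). The gripper opens to 85 mm and grips with 20 to 120 N. Pads are 22 mm wide; open, the fingers measure 114 mm over their backs; the gripper's body (76 mm by 85 mm) begins 54 mm behind the grasp point. The pads swing forward as they close: fully open they stand 13 mm farther back than shut.
Start: joints at [1.093, 0.207, 1.542, -0, 1.393, -0.15], TCP at [185.137, 544.382, 209.282] pointing down, gripper open.
Joint ranges: [-2.73, 2.73], [-0.86, 2.22], [0.23, 2.46], [-1.11, 4.25], [0.08, 2.63], [-2.82, 2.82]. Speed limits (rad/s): [2.79, 2.79, 3.14, 3.14, 3.14, 3.14].

INTERFACE

Orientations are given as a 3x3 rotation matrix whose columns are the frame's x, y, z axes.
In Python, from station import arm gives the robot as it stands.
- The arm moves only by the shell command python3 -m jog 'ROWS' [FORCE]. ROWS is JSON, one flat list of numbers, 7 for each row, row after row: the shift along the world's x, y, z in m, then the turn, a rotation vector about the world's x, y, z in rad, then the closure, from 0 (fully open) to 1 (shut). In form: [x, y, z, ax, ay, az, jaw, x, y, z, ax, ay, az, jaw, ...]. A call has 1 to 10 rows; each row shifts and turns the pose as measured when the row begins; what a row does not reach is not made up. A row lasts 1/10 s, in which the tool goes at most 50 mm and 8.59 degrees, less where a joint would pass 70% of its speed; a pose out of reach is approached as far as the arm can. A call is refused whole if a number of a shift passes 0.05 or a number of a turn 0.15, either way. A call with a gripper value outside its range is refused whole. The fingers move at their own pace and stop on an object; FORCE is the grip in N (left out, the last holds). Time passes only in rows, so rows that do not move let the fingers close. It gives the time, the measured TCP pose, the force and the opening at its end, in the units of the state.
- arm.sense(): the state, without advancing time (a new reading comes with each control period).
- arm.snapshot(name): name is "side" or "top" or "wrist"; returns the picture (480x640x3 uint8, red, green, blue); there is no depth.
- arm.camera_params(name): a dict with "intrinsics" (3x3 intrinsics, pixels), "R" (3x3) and "t" (3): a world point X has camera coordinates R X + t. Camera axes: x right, y down, z forward; pixel columns grow to the right and rows downward; lengths in mm; the calibration is good to about 2 mm. A picture is of the moment at which its call begins: read the wrist's pose just before it. camera_params takes no time and is no camera call; for the wrist camera it gives the pose at the moment of the call.
- arm.hand_in(): hands the job in, once; it reports no verdict.
The state is a dict: "clock": time; "joint_positions": joint angles; "dq": joint speeds; "joint_torque": joint torques, N m; "ee_pos": TCP position; "orientation": TCP orientation; "wrist_force": force on the tool from outside, world axes, zero at the start; "torque": the same for the moment, N m; "width": opening from 0.0 (shut) to 1.0 (fully open).
Only numpy, scipy, OpenCV 4.12 (cv2) and the standard library are available. Lean on these libraries where they do the work, as an engineer would, in place of code of your own. Each camera call takes 0.05 s, during which the arm holds its last target.

TASK

Take the aluminium cover plate by its blue grip bar, slide it in under the raised pad of the green press with the bar towards the press's open front (away from the column), and lower it gently, square onto the pile of boards whose height varies; let go without dropping it. Then press the pedal under the yellow hood down to its stop, hold it there for a full second so that the pad squeezes the pile, and let it come up again. Leave the plate lying square on the pile, and do not disturb the tape roll, dropper bottle and mug.

Things in the scene. Friction and masses are not known exactly. Their poses are not given: they have to be found in the camera images.
- plate_centre (a point): Centre of the loose cover plate: aluminium, 170 (x) x 90 (y) x 8 mm, about 0.2 to 0.4 kg, lying flat on the bench at the start; the point is half-way up the plate, 4 mm above its underside. x runs along its length; the grip bar is on the -x half.
- plate_grip (a point): Centre of the blue grip bar on the plate: 60 mm long (plate's x) x 18 mm wide (y), standing 26 mm above the plate's top; this point is 40 mm to the -x side of the plate's centre, 13 mm above the plate's top and 21 mm above its underside.
- plate: The same cover plate, with origin at the middle of its underside; z up.
- nest (a point): Centre of the top of the fixed green press's base, 30 mm above the bench; z up, x from its open front to its column (front face at x = +105 mm). The base reaches 100 mm to -x, 150 mm to +x, 75 mm each side. A pile of 168 x 88 mm boards lies centred on this point, in line with its axes; its top is between 20 and 40 mm above this point (not measured).
- nest_posts (a point): Mid-way between the tops of the press's two round steel posts, 12 mm thick, at 61 mm to each side (y) of this point, 44 mm above the base; same axes as the nest.
- overhang (a point): Centre of the front end of the press's overhanging arm (60 mm wide, 32 mm high), which runs from here back to the column; 45 mm behind the nest's centre and 161 mm above the base; same axes as the nest. A cylinder stands on it, to 44 mm above this point.
- press_pad: Black rubber pad of the press, 32 (x) x 70 mm, origin in the centre of its underside: when up, 66 mm behind the nest's centre and 90 mm above the base, over the rear end of the pile, so the plate must come in from the front (-x) below it. It goes down up to 70 mm as the pedal goes down and yields on a spring, squeezing the pile with some 2 to 4 N.
- pedal (a joint): Angle of the pedal in rad: 0 up (at rest), 0.26 fully down on its stop. A spring brings it back; about 2 N at the pressing point starts it, about 10 to 18 N holds it at the stop.
- pedal_face (a point): Pressing point on top of the black ribbed pedal (88 mm wide, 112 mm long); moves with it. Axes level when up, x towards the hood's back. The hinge is at the far end, 100 mm behind this point, the front edge 10 mm in front. The pedal slopes up 17 degrees to the front when up, is nearly level when down; the point is then about 58 and 33 mm above the bench and goes 5 mm frontwards on the way.
- guard: Fixed yellow guard round the pedal, origin at bench level, x from its open front to its closed back, z up. Base plate 170 (x) x 150 mm, 8 mm thick, from x = -75 mm. Side walls from x = -12 mm back, 132 mm apart inside.
- hood_edge (a point): Middle of the lower front edge of the hood's roof (6 mm thick, 142 mm wide), 160 mm above the bench; the roof runs back from here and covers the pedal. The pressing point lies 13 mm behind this edge when the pedal is up, so it is reached only with the tool leaning back some 30 to 40 degrees, out through the open front. Same axes as the guard.
- tape_roll: Bystander: loose roll of masking tape lying flat, 100 mm across, 25 mm high; origin in the centre of its underside.
- oil_dropper: Bystander: loose small brown dropper bottle, 33 mm across, 102 mm tall, standing; origin in the centre of its underside.
- mug: Bystander: loose light blue mug, 80 mm across, 94 mm tall; origin in the centre of its underside.

How it is judged:
By the outcome, as a careful person would: the job done as asked, in the order asked, and still so for the second after the job is handed in, with the robot touching nothing.
It also fails if it takes over 72 s, if anything falls off the work surface, if the arm or the gripper's body presses on something with over 40 N, if the wrist force passes 120 N, or if a joint passes its speed limit or range.

## Working session

There is one attempt and no reset: what is moved stays moved. The work goes in short steps, Python scripts to look and compute and a shell command to move; the robot and the scene stay as the last step left them, time stands still between calls to the robot, and variables do not carry over. Pictures are saved under pics/ and viewed, and the job is handed in when it is done.

```bash
ls -la; mkdir -p pics; python3 - <<'E'
from station import arm
import cv2
print({k:v for k,v in arm.sense().items()})
for n in ["side","top","wrist"]:
    p=arm.camera_params(n); print(n,p)
    cv2.imwrite(f"pics/{n}0.png",arm.snapshot(n)[:,:,::-1])
E
```

```text
total 12
drwxr-xr-x  3 agent agent 4096 Dec  7 13:47 .
drwxr-xr-x 23 root  root  4096 Dec  7 13:47 ..
drwxr-xr-x  2 agent agent 4096 Dec  7 13:47 pics
{'clock': 0.0, 'joint_positions': array([ 1.09251181e+00,  2.07408598e-01,  1.54296208e+00,  2.22693581e-05,
        1.39352098e+00, -1.50540172e-01]), 'dq': array([-2.73918430e-05,  9.89212060e-04,  2.71184570e-04, -1.48019251e-03,
        1.27323219e-03, -2.22920388e-04]), 'joint_torque': array([ 9.31004615e-04, -3.83014870e+01, -2.91599625e+01, -1.42260556e-04,
        1.03647498e-02, -2.29664334e-05]), 'ee_pos': array([184.74387143, 543.65379388, 208.12845518]), 'orientation': array([[-9.46769397e-01,  3.21910777e-01, -1.07759295e-03],
       [ 3.21912372e-01,  9.46767289e-01, -2.03093408e-03],
       [ 3.66450189e-04, -2.26971674e-03, -9.99997357e-01]]), 'wrist_force': array([-0.81000984, -0.16744532,  0.46874804]), 'torque': array([ 0.02098972,  0.03500647, -0.00138804]), 'width': 0.9975171673706938}
side {'intrinsics': array([[501.4483871 ,   0.        , 318.14227712],
       [  0.        , 501.4483871 , 239.03588322],
       [ 
[... 323 characters left out ...]

       [  0.        , 484.16944733, 241.72789115],
       [  0.        ,   0.        ,   1.        ]]), 'R': array([[-0.00885335, -0.99994504,  0.00561639],
       [-0.99796821,  0.00848117, -0.06314686],
       [ 0.06309576, -0.00616404, -0.99798844]]), 't': array([  96.87955493,  516.68397661, 1367.04971728])}
wrist {'intrinsics': array([[420.38896332,   0.        , 310.99805028],
       [  0.        , 420.38896332, 233.81439592],
       [  0.        ,   0.        ,   1.        ]]), 'R': array([[ 0.32041151,  0.94727623, -0.00204925],
       [ 0.89647409, -0.30252758,  0.32374568],
       [ 0.30605663, -0.10556894, -0.94614192]]), 't': array([-574.0500809 ,  -43.17893271,  380.61603722])}
```

View pics/side0.png

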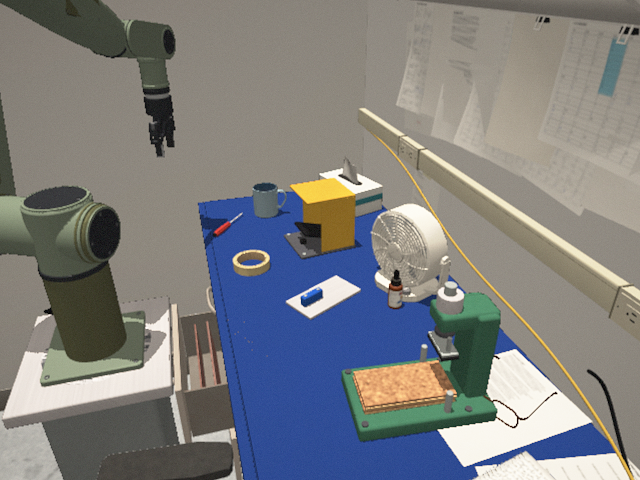

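View pics/top0.png

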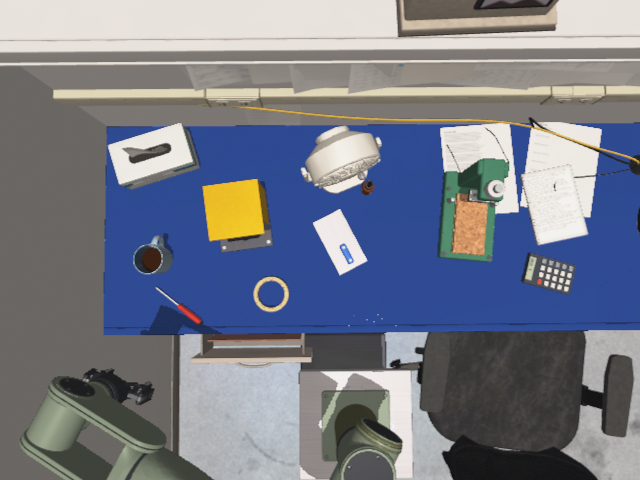

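View pics/wrist0.png

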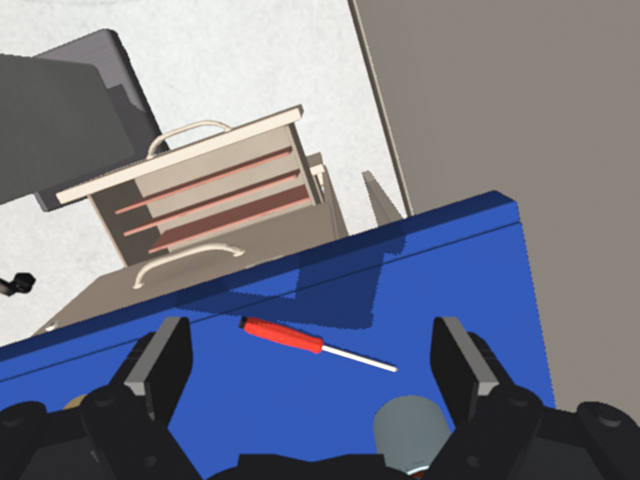

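The top view shows the plate at about (340,242) with its bar at (347,253). The press base is near (468,218), with the column towards +x. The hood is at (236,210), the mug at (152,258), the tape at (271,294) and the dropper at (367,187).

```bash
cat > h.py <<'E'
import numpy as np, cv2
from station import arm
def cam(n):
    p=arm.camera_params(n); return p["intrinsics"],p["R"],p["t"]
def onplane(c,px,z):
    K,R,t=c; px=np.atleast_2d(np.array(px,float))
    d=np.c_[px,np.ones(len(px))]@np.linalg.inv(K).T@R
    C=-R.T@t
    return C+d*((z-C[2])/d[:,2])[:,None]
def proj(c,X):
    K,R,t=c; X=np.atleast_2d(np.array(X,float)); q=(X@R.T+t)@K.T; return q[:,:2]/q[:,2:]
def big(mask,roi=None):
    if roi is not None:
        m=np.zeros_like(mask); x0,y0,x1,y1=roi; m[y0:y1,x0:x1]=mask[y0:y1,x0:x1]; mask=m
    cs,_=cv2.findContours(mask,cv2.RETR_EXTERNAL,cv2.CHAIN_APPROX_NONE)
    return max(cs,key=cv2.contourArea)
def tri(c1,p1,c2,p2):
    P=[c[0]@np.c_[c[1],c[2]] for c in (c1,c2)]
    X=cv2.triangulatePoints(P[0],P[1],np.array(p1,float).reshape(2,1),np.array(p2,float).reshape(2,1))
    return (X[:3]/X[3]).ravel()
E
python3 - <<'E'
from h import *
im=cv2.imread("pics/top0.png"); c=cam("top"); hsv=cv2.cvtColor(im,cv2.COLOR_BGR2HSV)
def rect(mask,roi,z,name):
    ct=big(mask,roi)[:,0,:].astype(float)
    w=onplane(c,ct,z)[:,:2].astype(np.float32)
    r=cv2.minAreaRect(w); print(name,np.round(r[0],1),np.round(r[1],1),round(r[2],1),cv2.boxPoints(r).round(0).tolist())
wh=cv2.inRange(hsv,(0,0,140),(180,70,255))
rect(wh,(305,200,375,280),8,"plate")
print(hsv[250:258,346], hsv[240,325])
bl=cv2.inRange(hsv,(95,150,170),(115,255,255))
rect(bl,(330,235,360,270),34,"bar")
rect(cv2.inRange(hsv,(5,80,90),(20,255,255)),(440,190,500,260),60,"pile60")
rect(cv2.inRange(hsv,(60,60,30),(90,255,255)),(430,150,515,270),30,"green")
rect(cv2.inRange(hsv,(18,150,100),(32,255,255)),(190,170,280,250),166,"hood")
for n,(x0,y0,x1,y1) in dict(press=(425,140,525,270),hood=(190,165,290,265),plate=(295,170,395,290)).items():
    cv2.imwrite(f"pics/top0_{n}.png",cv2.resize(im[y0:y1,x0:x1],None,fx=5,fy=4.5 if 0 else 5,interpolation=cv2.INTER_CUBIC)[:600])
s=cv2.imread("pics/side0.png")
cv2.imwrite("pics/side0_press.png",cv2.resize(s[280:440,330:510],None,fx=3.7,fy=3.7,interpolation=cv2.INTER_CUBIC))
cv2.imwrite("pics/side0_hood.png",cv2.resize(s[170:320,220:400],None,fx=4,fy=4,interpolation=cv2.INTER_CUBIC))
E
```

```text
plate [518.   39.2] [171.1  91.8] 27.0 [[421.0, 41.0], [463.0, -41.0], [615.0, 37.0], [573.0, 119.0]]
[[109 167 226]
 [109 163 228]
 [109 161 230]
 [108 158 232]
 [108 154 233]
 [108 150 235]
 [109 157 229]
 [109 162 222]] [  5   6 240]
bar [484.3  22.2] [37.7 14.6] 28.0 [[464.0, 20.0], [471.0, 7.0], [504.0, 25.0], [498.0, 37.0]]
pile60 [ 561.4 -320.4] [ 90.8 166.3] 84.0 [[474.0, -357.0], [639.0, -374.0], [649.0, -284.0], [483.0, -267.0]]
green [ 608.3 -342.1] [181.5 294.4] 84.2 [[453.0, -418.0], [746.0, -447.0], [764.0, -267.0], [471.0, -237.0]]
hood [592.6 311. ] [143.7 153. ] 7.2 [[512.0, 378.0], [531.0, 226.0], [674.0, 244.0], [654.0, 396.0]]
```

```bash
python3 - <<'E'
import cv2,numpy as np
a=cv2.imread("pics/side0_press.png");print(a.shape)
E
```

```text
(592, 666, 3)
```

View pics/top0_press.png

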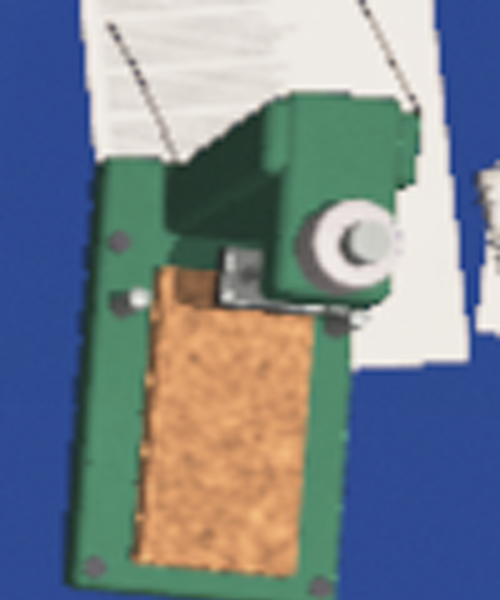

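View pics/side0_press.png

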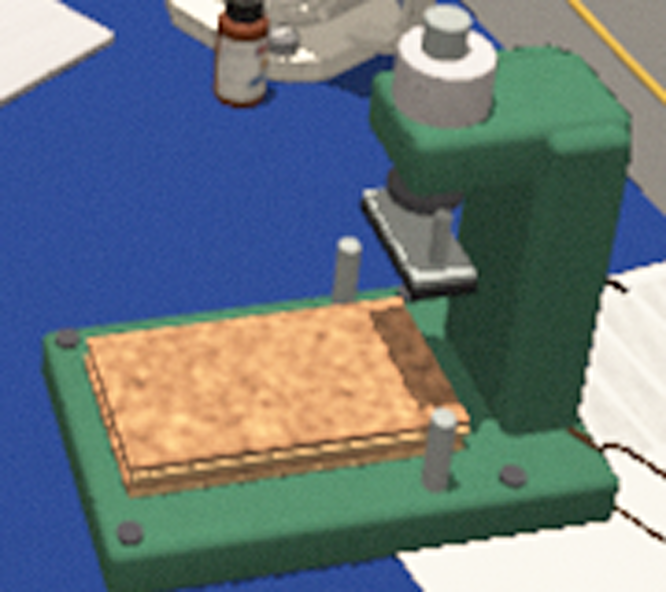

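View pics/top0_hood.png

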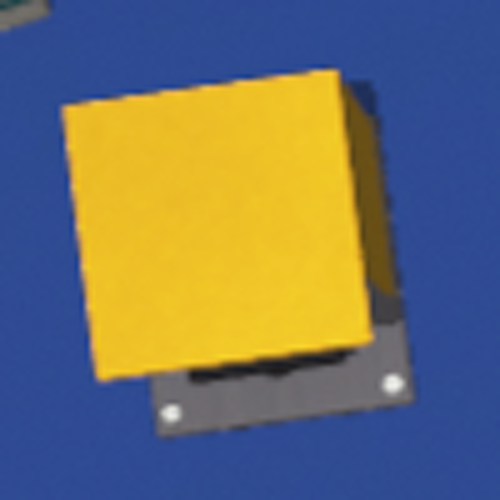

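View pics/side0_hood.png

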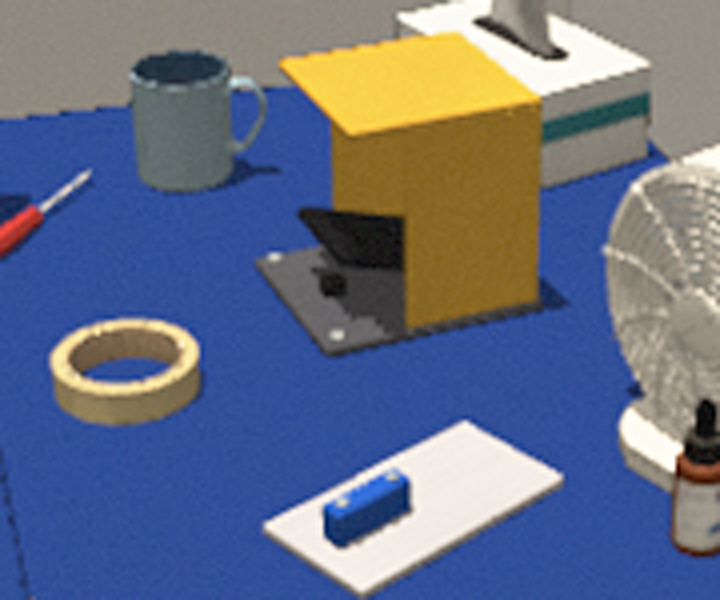

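```bash
python3 - <<'E'
from h import *
T=cam("top");S=cam("side")
im=cv2.imread("pics/top0.png");hsv=cv2.cvtColor(im,cv2.COLOR_BGR2HSV)
tp=lambda x,y:(425+x/5-.4,140+y/5-.4)
sp=lambda x,y:(330+x/3.7-.36,280+y/3.7-.36)
for n,a,b in [("boltFL",(95,567),(67,339)),("boltFR",(320,587),(130,532)),("pileFL",(147,562),(88,342)),("pileFR",(298,575),(132,470)),("postL",(140,298),(348,243)),("postR",(353,318),(442,414)),("padFL",(221,304),(366,193)),("cyl",(367,243),(447,15))]:
    t=tri(T,tp(*a),S,sp(*b)); print(n,t.round(1))
for n,a in [("FL",(95,567)),("FR",(320,587)),("RL",(120,241))]: print(n,onplane(T,tp(*a),31)[0].round(1))
for n,b in [("FL",(67,339)),("FR",(130,532)),("RR",(512,476))]: print("S",n,onplane(S,sp(*b),31)[0].round(1))
# hood
hp=lambda x,y:(190+x/5-.4,165+y/5-.4)
for n,a,z in [("FL",(98,381),163),("FR",(371,341),163),("BL",(62,104),166),("BR",(338,70),166),("baseFL",(158,437),8),("baseFR",(412,402),8),("sl",(171,412),8),("sr",(393,383),8)]:
    print(n,onplane(T,hp(*a),z)[0].round(1))
hs=lambda x,y:(220+x/4-.37,170+y/4-.37)
for n,a,b in [("hFL",(98,381),(281,62)),("hFR",(371,341),(350,135)),("bFL",(158,437),(258,264)),("bFR",(412,402),(330,354))]:
    print(n,tri(T,hp(*a),S,hs(*b)).round(1))
def rect(m,roi,z):
    ct=big(m,roi)[:,0,:]; r=cv2.minAreaRect(onplane(T,ct,z)[:,:2].astype(np.float32)); print(r)
rect(cv2.inRange(hsv,(95,90,0),(118,255,255))&cv2.inRange(im,(170,0,0),(255,255,160)),(325,232,362,268),34)
m=np.isin(hsv[...,0],range(8,30))&(hsv[...,1]>60)
rect((m*255).astype('uint8'),(250,270,292,316),25)
for n,r in dict(mug=(152,258),drop=(369,187)).items(): print(n,onplane(T,r,94)[0].round(0))
E
```

```text
boltFL [ 480.8 -253.3   31.4]
boltFR [ 468.3 -380.2   31.6]
pileFL [ 482.9 -277.5   50.5]
pileFR [ 475.  -361.8   50. ]
postL [ 627.3 -270.7   74.1]
postR [ 616.2 -389.1   71.6]
padFL [ 616.6 -298.1  130.1]
cyl [ 627.4 -330.4  252.2]
FL [ 481.7 -253.7   31. ]
FR [ 469.3 -380.7   31. ]
RL [ 667.5 -272.6   31. ]
S FL [ 480.  -252.8   31. ]
S FR [ 467.5 -379.6   31. ]
S RR [ 652.2 -399.    31. ]
FL [513.  378.3 163. ]
FR [532.3 239.1 163. ]
BL [655.2 396.8 166. ]
BR [671.7 255.5 166. ]
baseFL [490.9 378.6   8. ]
baseFR [509.8 233.    8. ]
sl [505.2 371.2   8. ]
sr [520.8 243.9   8. ]
hFL [514.2 377.8 164.1]
hFR [531.4 239.2 164.3]
bFL [491.5 379.7   2.5]
bFR [510.6 233.4   2.9]
((482.2978820800781, 21.540096282958984), (56.631744384765625, 15.149467468261719), 25.888296127319336)
((372.0821533203125, 234.5869140625), (95.81956481933594, 92.54061889648438), 89.4896469116211)
mug [473. 547.  94.]
drop [660. -39.  94.]
```

View pics/top0_plate.png

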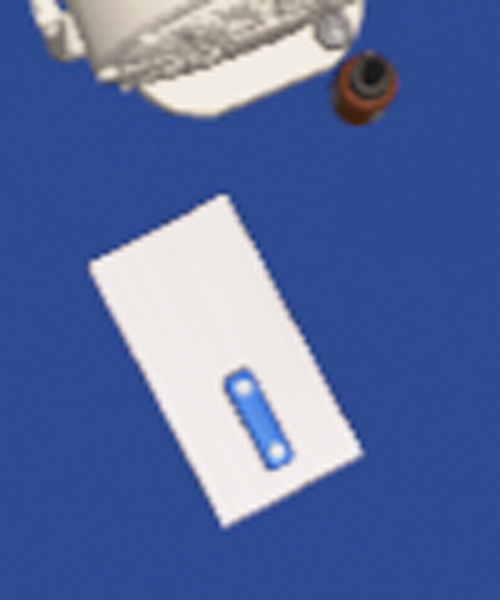

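```bash
python3 -m jog '[0.025,-0.044,0.01,0,0,0.07,0,0.025,-0.044,0.01,0,0,0.07,0,0.025,-0.044,0,0,0,0.07,0,0.025,-0.044,0,0,0,0.07,0,0.025,-0.044,0,0,0,0.07,0,0.025,-0.044,0,0,0,0.07,0,0.025,-0.044,0,0,0,0.07,0,0.025,-0.044,0,0,0,0.07,0,0.025,-0.044,0,0,0,0.07,0,0.025,-0.044,0,0,0,0.07,0]' 100; python3 - <<'E'
from h import *
s=arm.sense();print(s['clock'],s['ee_pos'],s['orientation'],s['joint_positions'])
K,R,t=cam("wrist");print(-R.T@t)
E
```

```text
clock: 1.15
ee_pos: [426.7, 107.4, 225.3]
orientation: [[-0.915, -0.403, 0.002], [-0.403, 0.915, -0.004], [-0.001, -0.004, -1.0]]
wrist_force: [1.4, -0.8, 0.3]
width: 0.996
1.15 [426.65520648 107.35485452 225.26472913] [[-9.15056963e-01 -4.03318201e-01  2.27686964e-03]
 [-4.03324219e-01  9.15049492e-01 -3.74186999e-03]
 [-5.74284133e-04 -4.34234085e-03 -9.99990407e-01]] [ 0.05231722 -0.10444551  1.83412447 -0.00390632  1.4098368  -1.93300264]
[350.13257235  73.98490515 389.88335449]
```

```bash
python3 -m jog '[0.028,-0.043,-0.03,0,0,0.055,0,0.028,-0.043,-0.03,0,0,0,0,0,0,0,0,0,0,0]'; python3 - <<'E'
from h import *
s=arm.sense();print(s['clock'],s['ee_pos'],s['orientation'].round(3).tolist())
c=cam("wrist"); im=arm.snapshot("wrist")[:,:,::-1].copy(); cv2.imwrite("pics/w1.png",im); np.savez("w1.npz",K=c[0],R=c[1],t=c[2])
hsv=cv2.cvtColor(im,cv2.COLOR_BGR2HSV)
m=cv2.inRange(hsv,(0,0,150),(180,60,255)); ct=big(m)[:,0,:]
r=cv2.minAreaRect(onplane(c,ct,8)[:,:2].astype(np.float32)); print(r)
E
```

```text
clock: 1.45
ee_pos: [476.0, 29.6, 175.5]
orientation: [[-0.893, -0.449, 0.008], [-0.449, 0.893, -0.005], [-0.005, -0.008, -1.0]]
wrist_force: [0.3, -0.7, -0.2]
width: 1.001
1.45 [476.01547746  29.62228442 175.51596186] [[-0.893, -0.449, 0.008], [-0.449, 0.893, -0.005], [-0.005, -0.008, -1.0]]
((516.5390014648438, 39.04786682128906), (169.41477966308594, 90.07279968261719), 27.12859344482422)
```

View pics/w1.png

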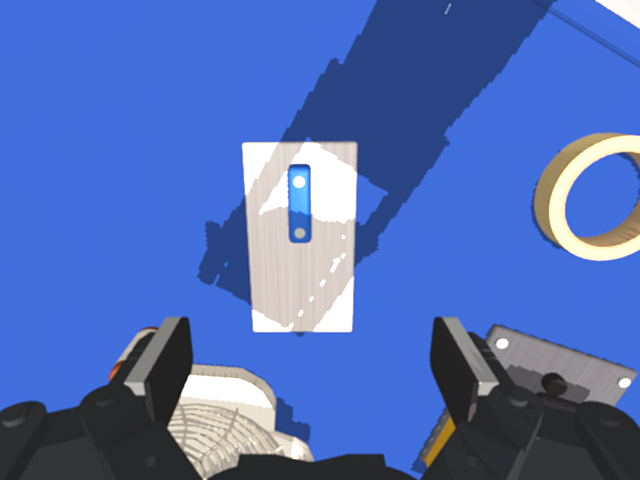

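```bash
python3 -m jog '[0.005,-0.009,-0.04,0.005,0.008,0.007,0,0,0,-0.04,0,0,0,0,0,0,-0.04,0,0,0,0,0,0,-0.02,0,0,0,0,0,0,0,0,0,0,0]'; python3 - <<'E'
from h import *
s=arm.sense();print(s['clock'],s['ee_pos'],s['orientation'].round(4).tolist())
E
```

```text
clock: 2.0
ee_pos: [482.5, 26.6, 37.9]
orientation: [[-0.888, -0.459, 0.01], [-0.459, 0.888, 0.003], [-0.01, -0.002, -1.0]]
wrist_force: [-0.2, -0.3, -0.2]
width: 1.0
2.0 [482.54250109  26.63758515  37.93454274] [[-0.8882, -0.4593, 0.0102], [-0.4593, 0.8883, 0.003], [-0.0105, -0.002, -0.9999]]
```

```bash
python3 -m jog '[-0.0016,-0.006,-0.01,-0.003,0.010,-0.004,0,0,0,-0.014,0,0,0,0,0,0,0,0,0,0,0]'; python3 - <<'E'
from h import *
s=arm.sense();print(s['clock'],s['ee_pos'],s['orientation'].round(4).tolist())
E
```

```text
clock: 2.3
ee_pos: [483.2, 22.0, 16.7]
orientation: [[-0.889, -0.459, 0.005], [-0.459, 0.889, -0.001], [-0.004, -0.003, -1.0]]
wrist_force: [-0.8, 0.3, 1.2]
width: 0.999
2.3 [483.23572326  21.96889951  16.66716864] [[-0.8886, -0.4587, 0.005], [-0.4587, 0.8886, -0.0009], [-0.0041, -0.0031, -1.0]]
```

```bash
python3 -m jog '[-0.003,-0.0015,-0.007,-0.001,0.005,-0.004,0,0,0,-0.001,0,0,0,0,0,0,0,0,0,0,0.5,0,0,0,0,0,0,0.7,0,0,0,0,0,0,1,0,0,0,0,0,0,1,0,0,0,0,0,0,1,0,0,0,0,0,0,1]' 100; python3 - <<'E'
from h import *
s=arm.sense();print(s['clock'],s['ee_pos'],s['orientation'].round(4).tolist(),s['width'],s['wrist_force'])
E
```

```text
clock: 3.1
ee_pos: [484.6, 19.9, 13.2]
orientation: [[-0.89, -0.455, 0.009], [-0.455, 0.89, -0.003], [-0.006, -0.007, -1.0]]
wrist_force: [0.2, 0.0, 0.3]
width: 0.002
3.1 [484.56777382  19.90284471  13.15993081] [[-0.8904, -0.4551, 0.0091], [-0.4552, 0.8904, -0.0035], [-0.0065, -0.0072, -1.0]] 0.0024633282729197145 [0.16693201 0.01827563 0.32037939]
```

```bash
python3 - <<'E'
from h import *
for n in ("wrist","side","top"):
    cv2.imwrite(f"pics/g1{n}.png",arm.snapshot(n)[:,:,::-1])
s=cv2.imread("pics/g1side.png")
cv2.imwrite("pics/g1s.png",cv2.resize(s[200:350,220:420],None,fx=4,fy=4,interpolation=cv2.INTER_CUBIC))
s=cv2.imread("pics/g1top.png")
cv2.imwrite("pics/g1t.png",cv2.resize(s[170:290,280:420],None,fx=5,fy=5,interpolation=cv2.INTER_CUBIC))
print(arm.sense()['width'])
E
```

```text
-0.002792396666587301
```

View pics/g1wrist.png

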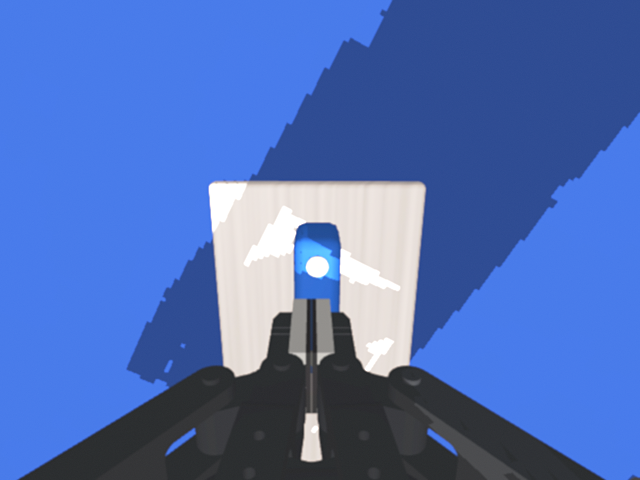

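View pics/g1s.png

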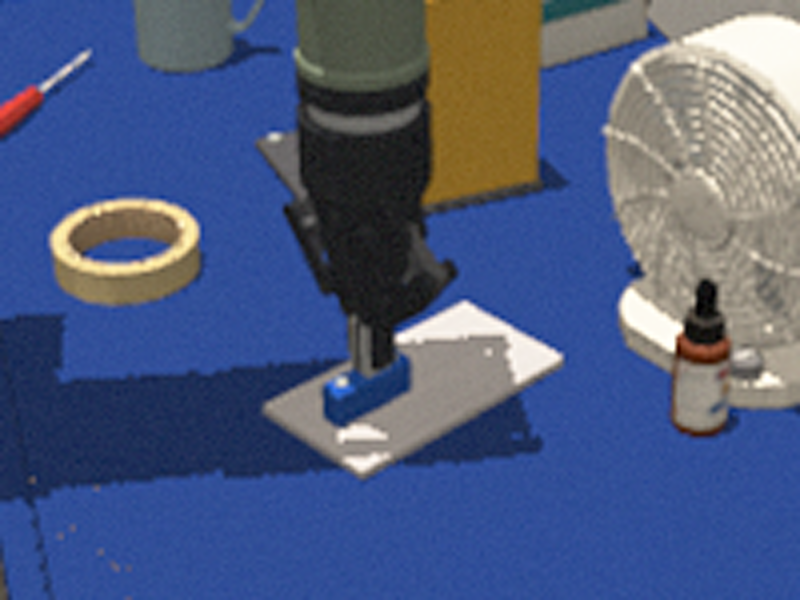

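View pics/g1t.png

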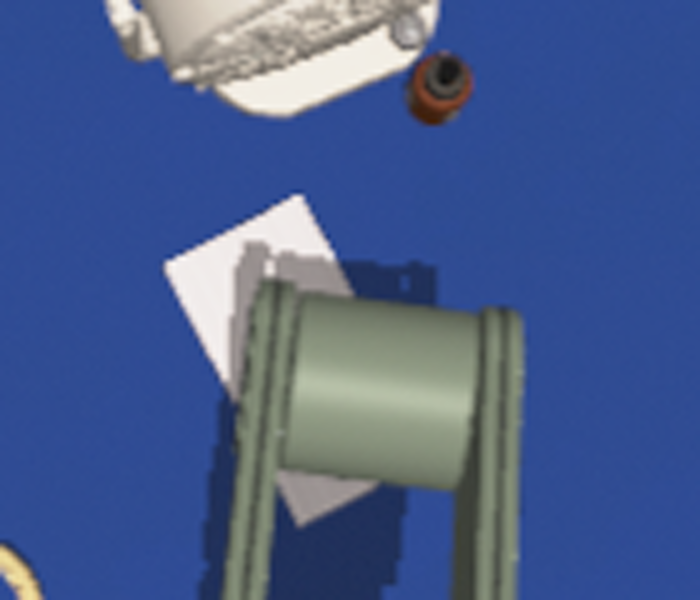

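```bash
python3 - <<'E'
from h import *
s=arm.sense();p=s['ee_pos'];R=s['orientation'];print(p,s['wrist_force'],s['joint_positions'].round(4))
S=cam("side");W=cam("wrist")
for d in (0,-10,-20,-30,-40): 
    X=p+R[:,2]*d; print(d,proj(S,X).round(1),((proj(S,X)[0]-[220,200]+.4)*4).round(0),proj(W,X).round(1))
# bar in wrist: top plane 34 / bolts
im=cv2.imread("pics/g1wrist.png")
print("bolt",onplane(W,(317,267),34),"plate corners",onplane(W,[(210,183),(425,183)],8), onplane(S,[(220+265/4-.4,200+408/4-.4),(220+362/4-.4,200+474/4-.4)],8))
E
```

```text
[484.47290146  19.93152607  13.05769347] [-0.22882761  0.78053127 -0.72350243] [-0.1361  0.2777  1.9199 -0.0027  0.9349 -2.1779]
0 [[312.9 299.4]] [373. 399.] [[311.3 292.4]]
-10 [[312.8 295.9]] [373. 385.] [[311.3 303.5]]
-20 [[312.7 292.5]] [372. 371.] [[311.4 315.8]]
-30 [[312.6 289. ]] [372. 357.] [[311.4 329.7]]
-40 [[312.5 285.4]] [371. 343.] [[311.5 345.3]]
bolt [[464.50986416  12.19882424  34.        ]] plate corners [[461.44192574 -38.57079805   8.        ]
 [421.17940432  39.61480137   8.        ]] [[421.64779505  36.63592128   8.        ]
 [460.86952364 -42.38290699   8.        ]]
```

```bash
python3 - <<'E'
from h import *
s=arm.sense();p=s['ee_pos'];R=s['orientation']
W=cam("wrist");S=cam("side")
for d in (0,-6,-13,-20,-25):
    print(d,[proj(W,p+R@np.array([x,y,d])).round(0)[0].tolist() for x,y in ((11,-10),(11,10),(-11,-10),(-11,10))])
im=cv2.imread("pics/g1wrist.png"); cv2.imwrite("pics/g1w.png",cv2.resize(im[210:370,220:420],None,fx=4,fy=3.7,interpolation=cv2.INTER_CUBIC))
im=cv2.imread("pics/g1side.png"); cv2.imwrite("pics/g1s2.png",cv2.resize(im[260:325,280:365],None,fx=9,fy=9,interpolation=cv2.INTER_CUBIC))
B=np.array([480.9,20.8,34]);a=np.radians(27.1);u=np.array([np.cos(a),np.sin(a),0]);v=np.array([-u[1],u[0],0])
print([proj(W,B+u*i*30+v*j*9).round(0)[0].tolist() for i in(-1,1) for j in(-1,1)])
E
```

```text
0 [[288.0, 269.0], [335.0, 269.0], [289.0, 315.0], [334.0, 315.0]]
-6 [[287.0, 275.0], [336.0, 275.0], [288.0, 322.0], [335.0, 322.0]]
-13 [[286.0, 282.0], [337.0, 282.0], [287.0, 331.0], [335.0, 331.0]]
-20 [[285.0, 290.0], [338.0, 290.0], [286.0, 340.0], [336.0, 340.0]]
-25 [[284.0, 296.0], [338.0, 297.0], [285.0, 347.0], [337.0, 348.0]]
[[293.0, 238.0], [343.0, 238.0], [295.0, 376.0], [339.0, 376.0]]
```

View pics/g1w.png

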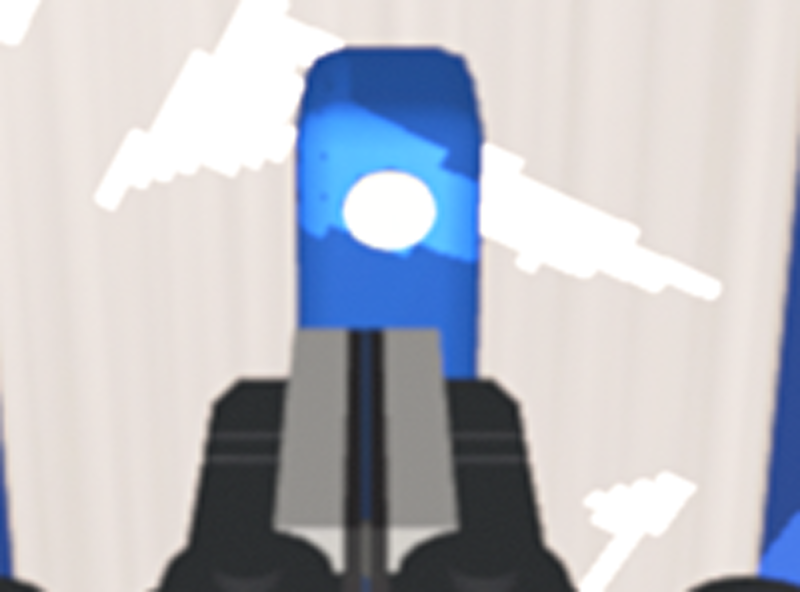

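View pics/g1s2.png

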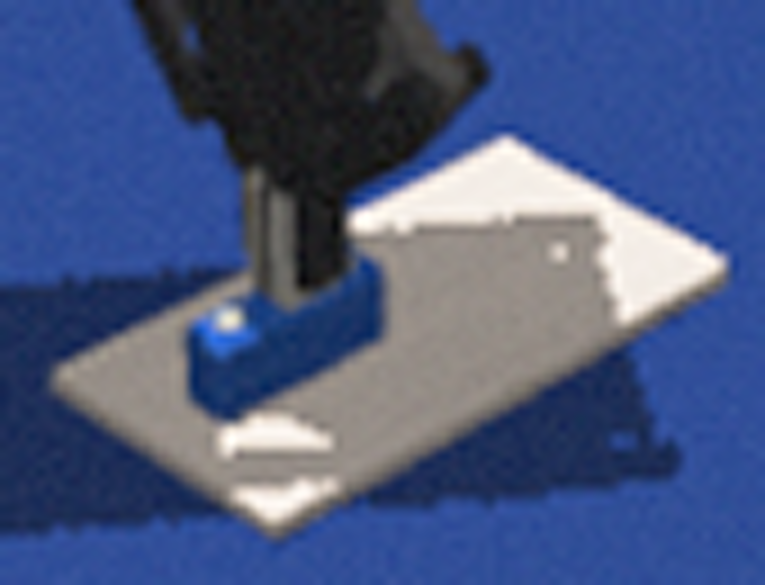

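Surprise: the jaws shut above the bar. In both views the fingertips sit at about z≈34 while the reported TCP z is 13, so the real tips are about 20 mm behind the reported TCP. I'll reopen, re-centre and go lower by what I see, watching the force.

```bash
python3 -m jog '[0,0,0,0,0,0,0,0,0,0,0,0,0,0,0,0,0,0,0,0,0,0,0,0,0,0,0,0,0,0,0,0,0,0,0,0,0,0,0,0,0,0]'; python3 -m jog '[-0.004,0.001,-0.008,0.007,0.009,0.003,0,0,0,-0.008,0,0,0,0,0,0,0,0,0,0,0]'; python3 - <<'E'
from h import *
s=arm.sense();print(s['clock'],s['ee_pos'],s['orientation'].round(4).tolist(),s['width'],s['wrist_force'])
E
```

```text
clock: 3.85
ee_pos: [484.2, 20.0, 12.8]
orientation: [[-0.89, -0.455, 0.008], [-0.455, 0.89, -0.003], [-0.006, -0.007, -1.0]]
wrist_force: [0.6, 0.1, 0.3]
width: 0.989
clock: 4.15
ee_pos: [479.8, 21.0, -4.4]
orientation: [[-0.889, -0.458, -0.001], [-0.458, 0.889, 0.004], [-0.001, 0.004, -1.0]]
wrist_force: [-0.1, -0.1, 0.3]
width: 0.998
4.15 [479.80566943  21.03236447  -4.44345342] [[-0.8889, -0.4581, -0.0014], [-0.4581, 0.8889, 0.0042], [-0.0007, 0.0044, -1.0]] 0.99836685248148 [-0.07353175 -0.10897901  0.25968696]
```

```bash
python3 -m jog '[0.0005,0,-0.003,0,0,0,0.3,0,0,0,0,0,0,0.55,0,0,0,0,0,0,0.6,0,0,0,0,0,0,0.6]' 60; python3 - <<'E'
from h import *
s=arm.sense();print(s['clock'],s['ee_pos'],s['width'],s['wrist_force'])
im=arm.snapshot("side")[:,:,::-1];cv2.imwrite("pics/g2s.png",cv2.resize(im[260:325,280:365],None,fx=9,fy=9,interpolation=cv2.INTER_CUBIC))
im=arm.snapshot("wrist")[:,:,::-1];cv2.imwrite("pics/g2w.png",im)
E
```

```text
clock: 4.55
ee_pos: [479.8, 21.1, -8.5]
orientation: [[-0.889, -0.458, -0.003], [-0.458, 0.889, 0.004], [0.001, 0.005, -1.0]]
wrist_force: [-0.6, 0.0, 0.2]
width: 0.399
4.55 [479.75486836  21.08321582  -8.54674782] 0.3985598548336876 [-0.62058335  0.03226961  0.17748444]
```

View pics/g2s.png

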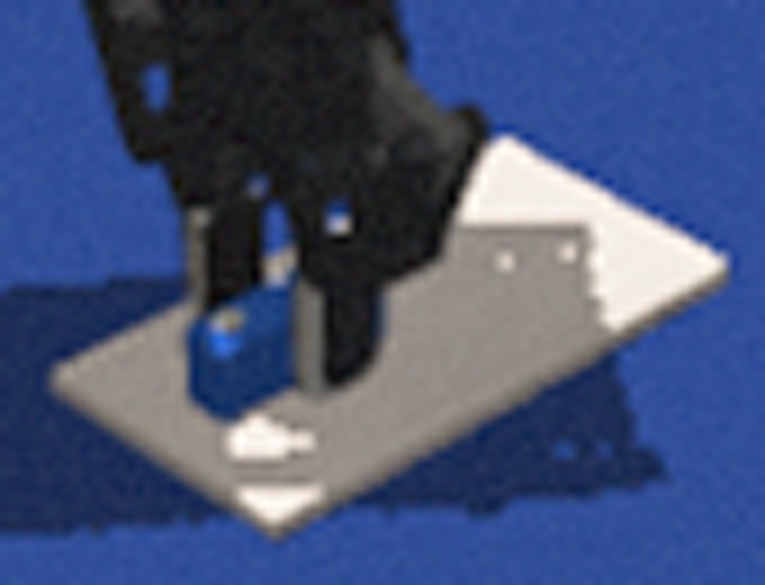

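View pics/g2w.png

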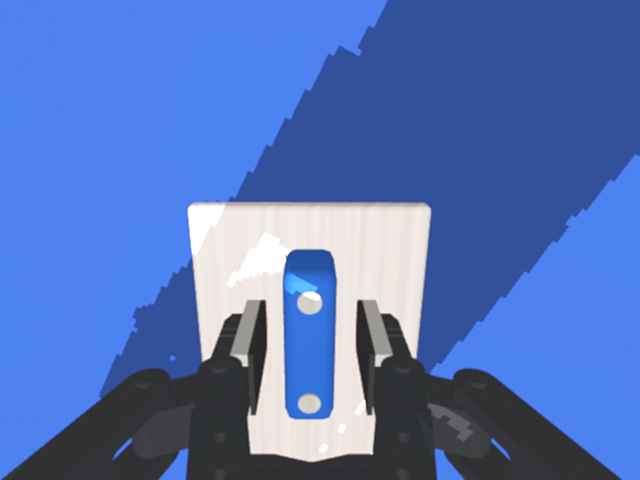

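The jaws now straddle the bar, which is centred at column 310 between pads at about 260 and 360. Closing.

```bash
python3 -m jog '[0,0,0,0,0,0,0.8,0,0,0,0,0,0,0.9,0,0,0,0,0,0,1,0,0,0,0,0,0,1]' 100; python3 -m jog '[0,0,0.006,0,0,0,1,0,0,0.01,0,0,0,1,0,0,0,0,0,0,1,0,0,0,0,0,0,1]'; python3 - <<'E'
from h import *
s=arm.sense();print(s['clock'],s['ee_pos'],s['width'],s['wrist_force'],s['torque'])
im=arm.snapshot("side")[:,:,::-1];cv2.imwrite("pics/g3s.png",cv2.resize(im[260:325,280:365],None,fx=9,fy=9,interpolation=cv2.INTER_CUBIC))
E
```

```text
clock: 5.05
ee_pos: [480.3, 20.9, -7.8]
orientation: [[-0.889, -0.458, -0.002], [-0.458, 0.889, 0.004], [-0.0, 0.004, -1.0]]
wrist_force: [0.5, 0.0, 0.5]
width: 0.18
clock: 5.45
ee_pos: [478.3, 21.3, 8.3]
orientation: [[-0.889, -0.458, -0.005], [-0.458, 0.889, 0.005], [0.003, 0.006, -1.0]]
wrist_force: [0.1, -0.9, -2.9]
width: 0.185
5.45 [478.30483905  21.27863989   8.33939794] 0.18470295468550016 [ 0.06758157 -0.93384583 -2.94319531] [-0.08007518  0.06215551  0.03557674]
```

View pics/g3s.png

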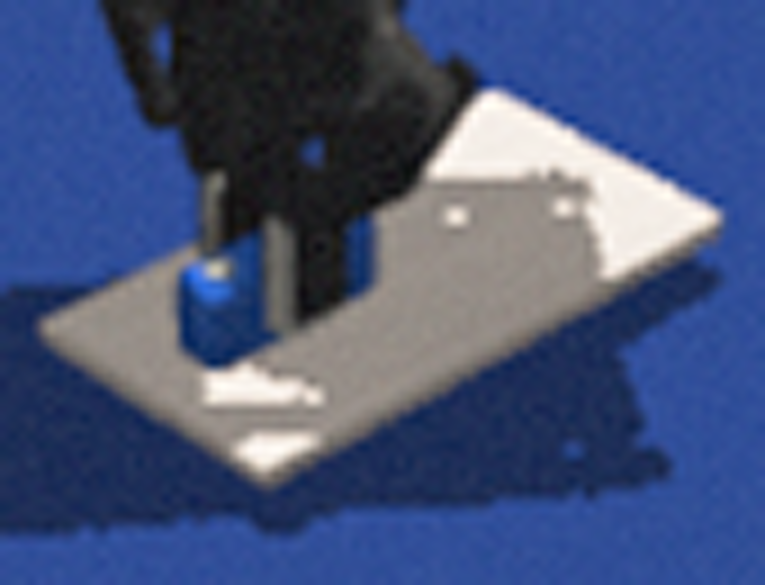

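Lifted level, about 3 N on the wrist. The plate's underside is at reported TCP z + 8 mm. I'll raise it and carry it to the front of the press.

```bash
python3 -m jog '[0,0,0.03,0,0,0,1,0,-0.02,0.03,0,0,-0.03,1,-0.003,-0.035,0.025,0,0,-0.06,1,-0.003,-0.035,0,0,0,-0.06,1,-0.003,-0.035,0,0,0,-0.06,1,-0.003,-0.035,0,0,0,-0.06,1,-0.003,-0.035,0,0,0,-0.06,1,-0.003,-0.035,0,0,0,-0.06,1,-0.003,-0.035,0,0,0,-0.06,1,-0.003,-0.02,0,0,0,-0.06,1]'; python3 - <<'E'
from h import *
s=arm.sense();print(s['clock'],s['ee_pos'],s['width'],s['wrist_force'],s['torque'])
E
```

```text
clock: 6.5
ee_pos: [449.6, -271.2, 95.0]
orientation: [[-0.999, 0.047, -0.003], [0.047, 0.999, 0.009], [0.004, 0.009, -1.0]]
wrist_force: [0.2, -0.5, -2.7]
width: 0.186
6.5 [ 449.57887261 -271.23307235   94.9656823 ] 0.18642408782351386 [ 0.17192638 -0.455483   -2.66504344] [-0.01557768  0.09321607 -0.01754557]
```

```bash
python3 -m jog '[0.001,-0.022,-0.005,-0.008,-0.003,-0.025,1,0.001,-0.02,-0.005,0,0,-0.02,1,0,0,0,0,0,0,1,0,0,0,0,0,0,1]'; python3 - <<'E'
from h import *
s=arm.sense();print(s['clock'],s['ee_pos'],s['orientation'].round(4).tolist(),s['width'],s['wrist_force'])
for n in ("side","top","wrist"): cv2.imwrite(f"pics/c1{n}.png",arm.snapshot(n)[:,:,::-1])
im=cv2.imread("pics/c1side.png");cv2.imwrite("pics/c1s.png",cv2.resize(im[270:440,300:510],None,fx=3.5,fy=3.5,interpolation=cv2.INTER_CUBIC))
im=cv2.imread("pics/c1top.png");cv2.imwrite("pics/c1t.png",cv2.resize(im[150:300,410:530],None,fx=4,fy=4,interpolation=cv2.INTER_CUBIC))
E
```

```text
clock: 6.9
ee_pos: [449.5, -317.8, 83.1]
orientation: [[-0.995, 0.1, -0.002], [0.1, 0.995, 0.002], [0.002, 0.002, -1.0]]
wrist_force: [0.5, 0.5, -2.5]
width: 0.186
6.9 [ 449.49644591 -317.83239092   83.13608499] [[-0.995, 0.1003, -0.002], [0.1003, 0.995, 0.0017], [0.0021, 0.0015, -1.0]] 0.1861728847463476 [ 0.46419948  0.47796922 -2.47481026]
```

View pics/c1s.png

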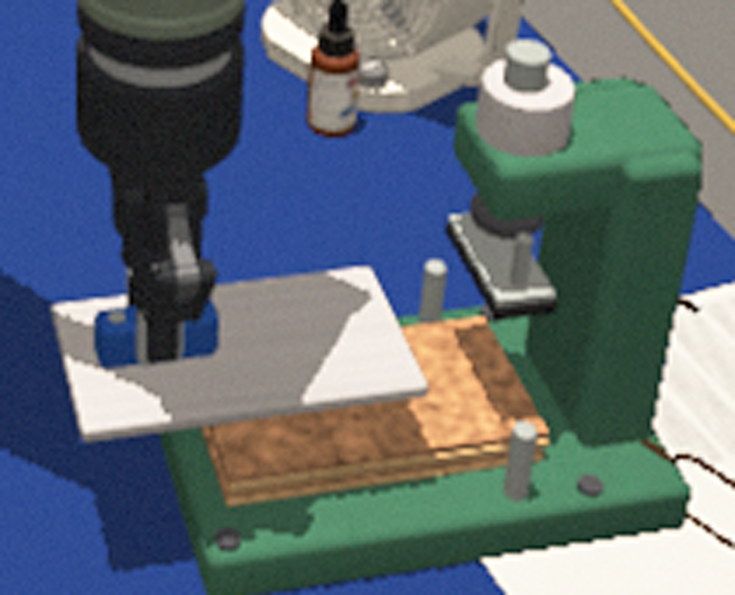

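View pics/c1t.png

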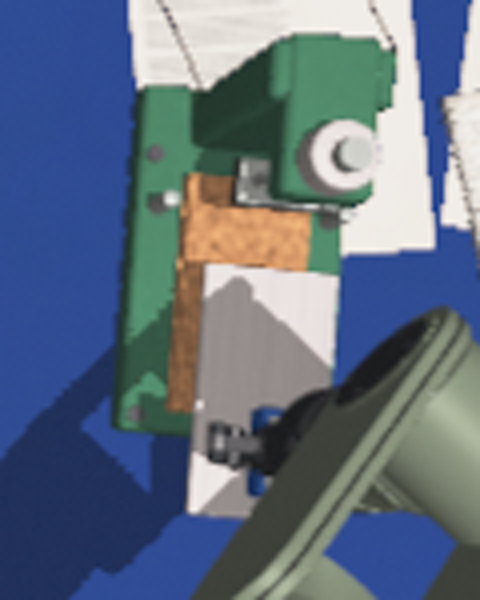

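View pics/c1wrist.png

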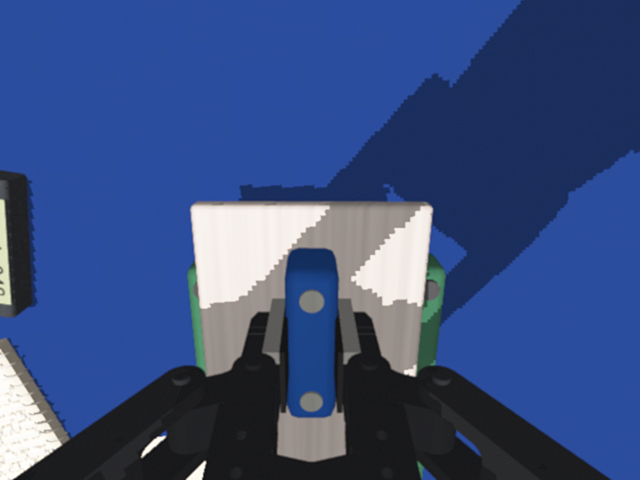

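```bash
python3 - <<'E'
from h import *
T=cam("top");S=cam("side");W=cam("wrist")
tp=lambda x,y:(410+x/4-.37,150+y/4-.37)
sp=lambda x,y:(300+x/3.5-.36,270+y/3.5-.36)
for a,b in [((205,264),(366,267)),((340,276),(426,388)),((187,513),(53,304))]:
    print(tri(T,tp(*a),S,sp(*b)).round(1), onplane(T,tp(*a),99)[0].round(1))
print(onplane(S,sp(82,438),99))
# pile front edge & bolts etc
print(onplane(W,[(196,204),(429,204)],99).round(1))
R=arm.sense()['orientation'];p=arm.sense()['ee_pos'];u=-R[:,0]
print("expected far corners",(p+[0,0,16]+u*125+R[:,1]*45).round(1),(p+[0,0,16]+u*125-R[:,1]*45).round(1))
# nest references in current top picture (crop4 coordinates)
for n,a,z in [("boltFL",(134,414),31),("boltRL",(155,153),31),("postL",(171,199),74),("pile rearL",(186,174),50),("pile rearR",(310,270),50)]: print(n,onplane(T,tp(*a),z)[0].round(1))
E
```

```text
[ 578.7 -285.6   96.5] [ 579.6 -285.2   99. ]
[ 569.4 -376.1   97.8] [ 570.7 -376.2   99. ]
[ 411.7 -268.7   98.3] [ 412.2 -268.6   99. ]
[[ 399.60826705 -361.56101056   99.        ]]
[[ 402.4 -354.8   99. ]
 [ 410.7 -269.8   99. ]]
expected far corners [ 578.7 -284.8   99.4] [ 569.8 -374.4   99.3]
boltFL [ 481.3 -252.3   31. ]
boltRL [ 667.2 -271.9   31. ]
postL [ 627.7 -270.4   74. ]
pile rearL [ 648.9 -288.2   50. ]
pile rearR [ 580.4 -373.3   50. ]
```

```bash
python3 -m jog '[0.018,0.001,0,0,0,0,1,0.018,-0.002,0,0,0,0,1,0.018,-0.002,0,0,0,0,1,0.018,-0.001,0,0,0,0,1,0,0,0,0,0,0,1,0,0,0,0,0,0,1]'; python3 - <<'E'
from h import *
s=arm.sense();print(s['clock'],s['ee_pos'],s['orientation'].round(4).tolist(),s['width'],s['wrist_force'],s['torque'])
E
```

```text
clock: 7.65
ee_pos: [523.9, -314.7, 83.9]
orientation: [[-0.996, 0.092, -0.004], [0.092, 0.996, 0.003], [0.004, 0.003, -1.0]]
wrist_force: [-0.2, 0.4, -3.7]
width: 0.191
7.65 [ 523.94725536 -314.66633114   83.87899576] [[-0.9958, 0.0918, -0.0035], [0.0918, 0.9958, 0.0034], [0.0038, 0.0031, -1.0]] 0.1912178572302771 [-0.2358903   0.35513033 -3.65096166] [0.05797039 0.08588226 0.00460261]
```

```bash
python3 -m jog '[-0.002,-0.006,-0.004,-0.003,-0.003,-0.008,1,0,0,0,0,0,0,1,0,0,0,0,0,0,1]'; python3 - <<'E'
from h import *
s=arm.sense();print(s['clock'],s['ee_pos'],s['orientation'].round(4).tolist(),s['width'],s['wrist_force'],s['torque'])
E
```

```text
clock: 7.95
ee_pos: [519.7, -319.8, 79.2]
orientation: [[-0.995, 0.1, -0.002], [0.1, 0.995, 0.001], [0.003, 0.001, -1.0]]
wrist_force: [0.4, -1.2, -3.0]
width: 0.185
7.95 [ 519.71537883 -319.84997849   79.23331022] [[-0.995, 0.1, -0.0024], [0.1, 0.995, 0.0013], [0.0025, 0.0011, -1.0]] 0.18536122182979156 [ 0.35089219 -1.17733635 -3.01046223] [-0.02818835  0.11293242 -0.00395406]
```

```bash
python3 -m jog '[0.002,-0.002,-0.008,0,0,0,1,0,0,-0.008,0,0,0,1,0,0,-0.006,0,0,0,1,0,0,0,0,0,0,1,0,0,0,0,0,0,1]'; python3 - <<'E'
from h import *
s=arm.sense();print(s['clock'],s['ee_pos'],s['orientation'].round(4).tolist(),s['width'],s['wrist_force'],s['torque'])
for n in ("side","top","wrist"): cv2.imwrite(f"pics/d1{n}.png",arm.snapshot(n)[:,:,::-1])
im=cv2.imread("pics/d1side.png");cv2.imwrite("pics/d1s.png",cv2.resize(im[270:440,310:510],None,fx=3.5,fy=3.5,interpolation=cv2.INTER_CUBIC))
im=cv2.imread("pics/d1top.png");cv2.imwrite("pics/d1t.png",cv2.resize(im[150:270,410:530],None,fx=5,fy=5,interpolation=cv2.INTER_CUBIC))
E
```

```text
clock: 8.45
ee_pos: [520.1, -322.0, 54.3]
orientation: [[-0.995, 0.102, -0.004], [0.102, 0.995, 0.003], [0.005, 0.002, -1.0]]
wrist_force: [-0.4, 0.2, -2.5]
width: 0.183
8.45 [ 520.08546209 -321.95292334   54.2561918 ] [[-0.9948, 0.1016, -0.0043], [0.1016, 0.9948, 0.0028], [0.0046, 0.0024, -1.0]] 0.18269943376904713 [-0.3768996   0.20821856 -2.45512323] [0.00778341 0.13071051 0.01905409]
```

View pics/d1s.png

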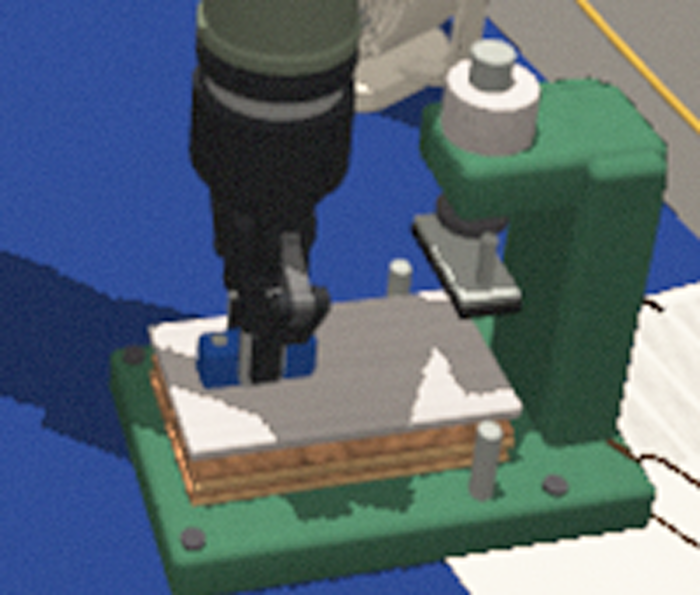

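View pics/d1t.png

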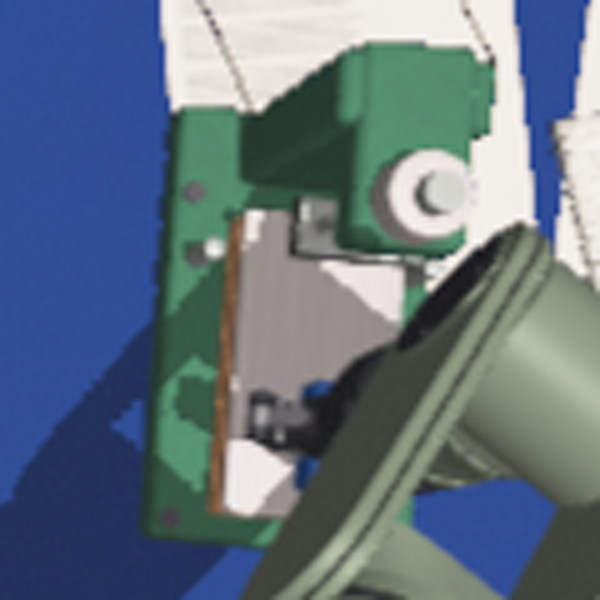

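View pics/d1wrist.png

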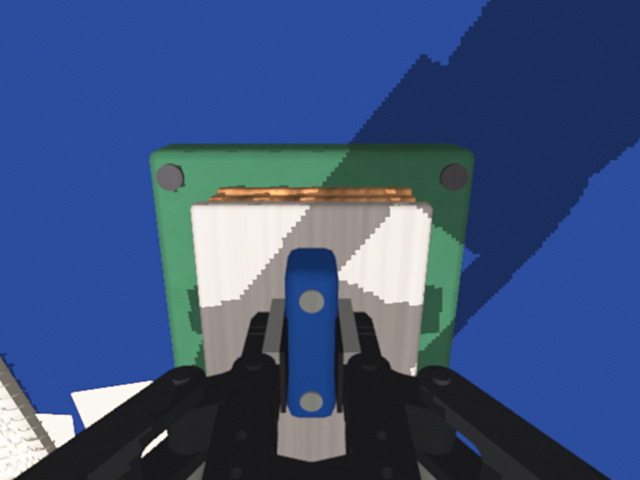

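```bash
python3 - <<'E'
from h import *
W=cam("wrist");s=arm.sense();p=s['ee_pos'];R=s['orientation']
u=-R[:,0];v=R[:,1]
def loc(px,z): 
    X=onplane(W,px,z)-p; return (X@u).round(1),(X@v).round(1)
print("bolts",loc([(170,177),(454,177)],31)); print("base front corners",loc([(152,156),(472,156)],30))
print("base front mid", loc([(312,151)],27))
for z in (49,50,51): print("pile front", z,loc([(211,199),(415,199),(312,188),(218,188),(411,188)],z))
print("plate front",loc([(192,204),(431,204)],p[2]+16))
print("exp plate front u=-45")
E
```

```text
bolts (array([-45.8, -45.9]), array([-63.8,  64.9]))
base front corners (array([-55.1, -55.3]), array([-71.2,  72.3]))
base front mid (array([-57.]), array([0.5]))
pile front 49 (array([-40.1, -40.2, -44.8, -44.8, -44.9]), array([-41.6,  43.5,   0.5, -38.4,  41.4]))
pile front 50 (array([-40.4, -40.5, -45.1, -45. , -45.1]), array([-41.4,  43.2,   0.5, -38.2,  41.2]))
pile front 51 (array([-40.6, -40.7, -45.3, -45.2, -45.3]), array([-41.2,  43. ,   0.5, -38. ,  41. ]))
plate front (array([-43.7, -43.8]), array([-43.4,  43.9]))
exp plate front u=-45
```

```bash
python3 -m jog '[0.002,0.0005,-0.003,-0.002,-0.004,0.001,1,0,0,-0.003,0,0,0,1,0,0,-0.002,0,0,0,1,0,0,0,0,0,0,1]'; python3 - <<'E'
from h import *
s=arm.sense();print(s['clock'],s['ee_pos'],s['orientation'].round(4).tolist(),s['width'],s['wrist_force'],s['torque'])
E
```

```text
clock: 9.0
ee_pos: [523.3, -321.9, 47.2]
orientation: [[-0.995, 0.1, 0.002], [0.1, 0.995, -0.001], [-0.002, -0.001, -1.0]]
wrist_force: [-0.2, -0.4, -2.4]
width: 0.188
9.0 [ 523.32731543 -321.89449007   47.1597633 ] [[-0.995, 0.1001, 0.0023], [0.1001, 0.995, -0.0012], [-0.0024, -0.001, -1.0]] 0.18842876837746966 [-0.1815583  -0.36972062 -2.44184312] [ 0.04196691  0.06116988 -0.02819397]
```

```bash
python3 -m jog '[-0.001,0.0003,-0.002,0.001,0.002,0,1,0,0,-0.001,0,0,0,1,0,0,0,0,0,0,1]'; python3 -m jog '[0,0,-0.0015,0,0,0,1,0,0,0,0,0,0,1]'
```

```text
clock: 9.3
ee_pos: [522.3, -321.6, 43.9]
orientation: [[-0.995, 0.1, 0.0], [0.1, 0.995, -0.0], [-0.0, -0.0, -1.0]]
wrist_force: [0.3, -0.4, -2.9]
width: 0.184
clock: 9.5
ee_pos: [522.6, -321.9, 43.4]
orientation: [[-0.995, 0.1, 0.001], [0.1, 0.995, -0.001], [-0.001, -0.001, -1.0]]
wrist_force: [-0.3, 1.5, -2.7]
width: 0.187
```

```bash
python3 -m jog '[0,0,-0.0015,0,0,0,1,0,0,0,0,0,0,1]';python3 -m jog '[0,0,-0.0015,0,0,0,1,0,0,0,0,0,0,1]';python3 -c "
from h import *
print(arm.sense()['torque'],arm.sense()['ee_pos'])
im=arm.snapshot('side')[:,:,::-1];cv2.imwrite('pics/e1s.png',cv2.resize(im[340:430,340:480],None,fx=5.5,fy=5.5,interpolation=cv2.INTER_CUBIC))"
```

```text
clock: 9.7
ee_pos: [523.0, -322.3, 43.4]
orientation: [[-0.995, 0.1, 0.001], [0.1, 0.995, -0.001], [-0.002, -0.001, -1.0]]
wrist_force: [-0.7, 0.4, -3.5]
width: 0.187
clock: 9.9
ee_pos: [523.3, -322.6, 43.3]
orientation: [[-0.995, 0.1, 0.002], [0.1, 0.995, -0.002], [-0.002, -0.002, -1.0]]
wrist_force: [0.4, 0.0, -2.6]
width: 0.181
[ 0.00368423  0.09908621 -0.00252529] [ 523.27182637 -322.61894437   43.29350835]
```

View pics/e1s.png

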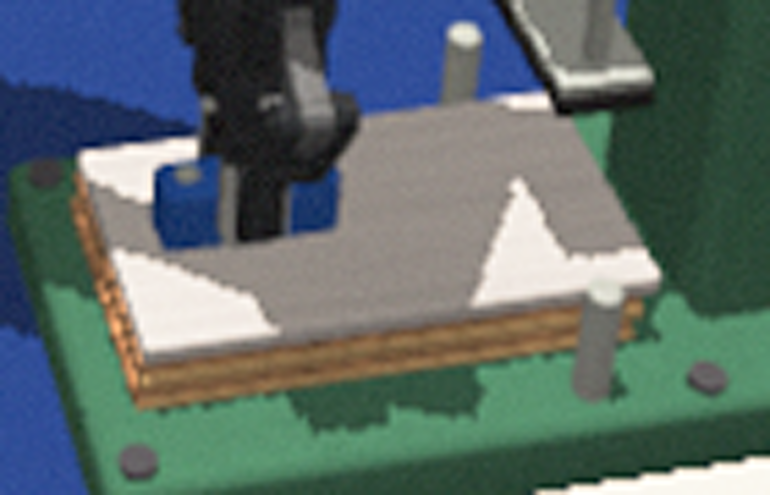

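```bash
python3 -m jog '[-0.0012,0.0012,-0.0025,0.001,0.001,0,1]';python3 -m jog '[-0.0004,0.0004,-0.0025,0.001,0.001,0,1]'
```

```text
clock: 10.05
ee_pos: [523.3, -322.8, 43.0]
orientation: [[-0.995, 0.1, 0.003], [0.1, 0.995, -0.003], [-0.004, -0.003, -1.0]]
wrist_force: [-4.8, 0.6, 17.4]
width: 0.185
clock: 10.15
ee_pos: [523.4, -322.8, 43.0]
orientation: [[-0.995, 0.1, 0.003], [0.1, 0.995, -0.003], [-0.003, -0.002, -1.0]]
wrist_force: [-7.4, 4.2, 14.1]
width: 0.189
```

```bash
python3 -m jog '[-0.0004,0.0004,-0.0025,0.001,0.001,0,1]'
```

```text
clock: 10.25
ee_pos: [523.3, -322.8, 43.0]
orientation: [[-0.995, 0.1, 0.002], [0.1, 0.995, -0.002], [-0.003, -0.002, -1.0]]
wrist_force: [-4.9, 2.9, 12.6]
width: 0.186
```

Contact is made: about +14 N upward at TCP z 43, so the plate is on the pile, which is about 51 mm high. Relax, then open slowly.

```bash
python3 -m jog '[0,0,0,0,0,0,1]' 20; python3 -m jog '[0,0,0,0,0,0,1]'; python3 -m jog '[0,0,0,0,0,0,0.78,0,0,0,0,0,0,0.7,0,0,0,0,0,0,0.6,0,0,0,0,0,0,0.5]'; python3 -m jog '[0,0,0.003,0,0,0,0.4,0,0,0,0,0,0,0.4]'; python3 -c "
from h import *
for n in ('side','wrist'): cv2.imwrite(f'pics/f1{n}.png',arm.snapshot(n)[:,:,::-1])
im=cv2.imread('pics/f1side.png');cv2.imwrite('pics/f1s.png',cv2.resize(im[340:430,340:480],None,fx=5.5,fy=5.5,interpolation=cv2.INTER_CUBIC))"
```

```text
clock: 10.35
ee_pos: [523.5, -322.9, 43.6]
orientation: [[-0.995, 0.1, 0.003], [0.1, 0.995, -0.003], [-0.003, -0.003, -1.0]]
wrist_force: [-0.5, 0.1, -3.1]
width: 0.184
clock: 10.45
ee_pos: [523.7, -323.0, 43.3]
orientation: [[-0.995, 0.1, 0.004], [0.1, 0.995, -0.003], [-0.004, -0.003, -1.0]]
wrist_force: [1.2, -0.0, -2.2]
width: 0.184
clock: 10.85
ee_pos: [524.5, -323.6, 42.8]
orientation: [[-0.995, 0.1, 0.005], [0.1, 0.995, -0.004], [-0.005, -0.004, -1.0]]
wrist_force: [0.2, 0.7, -0.7]
width: 0.5
clock: 11.05
ee_pos: [524.7, -323.8, 46.1]
orientation: [[-0.995, 0.1, 0.005], [0.1, 0.995, -0.005], [-0.006, -0.004, -1.0]]
wrist_force: [-0.5, -0.7, -0.1]
width: 0.596
```

View pics/f1s.png

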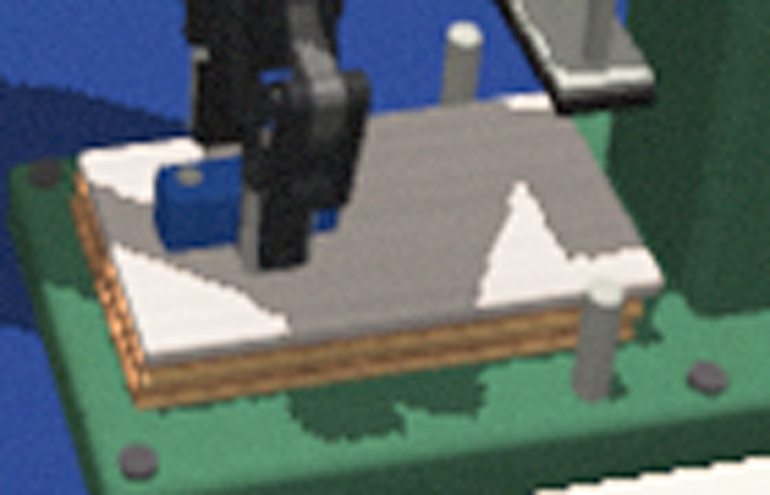

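View pics/f1wrist.png

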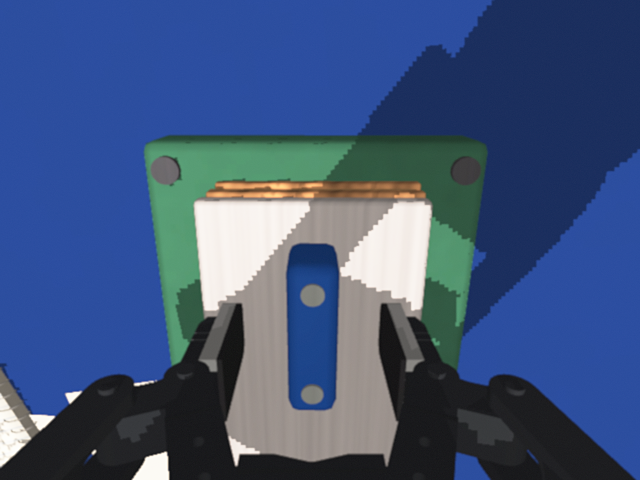

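```bash
python3 - <<'E'
from h import *
W=cam("wrist");s=arm.sense();p=s['ee_pos'];R=s['orientation']
a=-0.1;u=np.array([np.cos(a),np.sin(a),0]);v=np.array([-u[1],u[0],0]);N=np.array([561.8,-325.8,0])
def loc(px,z): 
    X=onplane(W,px,z)-N; return (X@u).round(1),(X@v).round(1)
print("bolts",loc([(165.5,170),(466,170)],31));print("base front",loc([(316,143)],27))
print("plate front",loc([(195.5,200),(431.5,200)],59),"pile front",loc([(207,195),(426,195)],50),loc([(216,185),(421,185)],40))
E
```

```text
bolts (array([-88.1, -88.3]), array([-63.8,  64.8]))
base front (array([-99.1]), array([0.7]))
plate front (array([-82.2, -82.3]), array([-44.1,  43.2])) pile front (array([-81.8, -82. ]), array([-42. ,  43.5])) (array([-83.6, -83.7]), array([-40.5,  43.8]))
```

Plate released, level, square to the pile (yaw equal, offsets about 1–2 mm). Now rise, shut the jaws and travel to the pedal.

```bash
python3 -m jog '[0,0,0.02,0.004,0.005,0,0.3,-0.002,0,0.03,0,0,0,0.3,-0.004,0,0.04,0,0,0,0.3,-0.01,0,0.045,0,0,0,0.5,-0.02,0.01,0.04,0,0,0,1,-0.02,0.04,0,0,0,0.02,1,-0.015,0.045,0,0,0,0.03,1,-0.01,0.045,0,0,0,0.03,1,-0.005,0.045,0,0,0,0.03,1,0,0.045,0,0,0,0.03,1]' 60; python3 -c "
from h import *
for n in ('top',): cv2.imwrite(f'pics/h1{n}.png',arm.snapshot(n)[:,:,::-1])
im=cv2.imread('pics/h1top.png');cv2.imwrite('pics/h1t.png',cv2.resize(im[150:270,410:530],None,fx=5,fy=5,interpolation=cv2.INTER_CUBIC))"
```

```text
clock: 12.15
ee_pos: [433.1, -91.0, 227.4]
orientation: [[-0.999, -0.034, 0.004], [-0.034, 0.999, -0.003], [-0.004, -0.003, -1.0]]
wrist_force: [1.2, -0.2, -0.1]
width: -0.001
```

View pics/h1t.png

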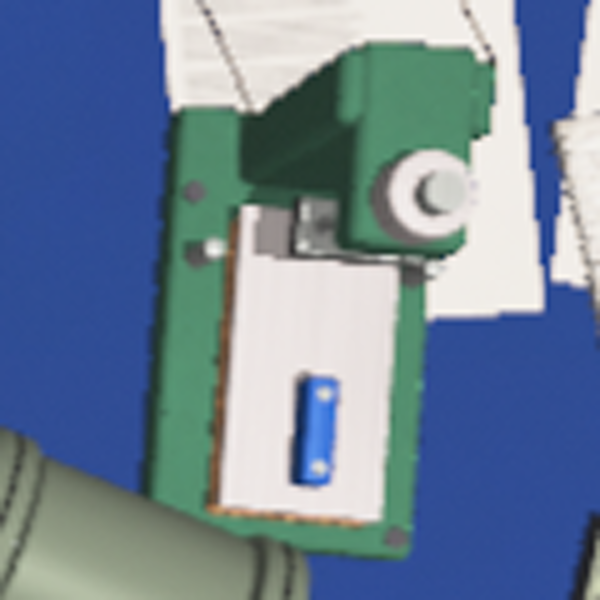

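```bash
python3 -m jog '[0,0.044,0,0,0,0.01,1,0,0.044,0,0.010,-0.08,0.01,1,0,0.044,0,0.010,-0.08,0.01,1,0,0.044,0,0.01,-0.08,0.01,1,0,0.044,0,0.01,-0.08,0.01,1,0,0.044,0,0.01,-0.08,0.01,1,0,0.044,0,0.01,-0.08,0.01,1,0,0.044,0,0.01,-0.08,0.01,1,0,0.02,0,0.01,-0.08,0.01,1,0,0,0,0,0,0,1]'
cat > pd.py <<'E'
from h import *
from scipy.spatial.transform import Rotation as Ro
s=arm.sense();p=s['ee_pos'];R=s['orientation']
y=0.1274;u=np.array([np.cos(y),np.sin(y),0]);v=np.array([-u[1],u[0],0]);L=np.radians(42)
z=np.sin(L)*u-np.cos(L)*np.array([0,0,1]);T=np.c_[np.cross(v,z),v,z]
print("t",s['clock'],"p",p.round(1),"rot",Ro.from_matrix(T@R.T).as_rotvec().round(3),"F",s['wrist_force'].round(1),"q",s['joint_positions'].round(2))
C=np.array([541.5,311.0,65])+20*z
print("standoff d",(C-100*z-p).round(1),"contact d",(C-p).round(1))
E
python3 pd.py
```

```text
clock: 13.2
ee_pos: [431.6, 300.2, 232.6]
orientation: [[-0.768, -0.151, 0.623], [-0.098, 0.988, 0.119], [-0.633, 0.03, -0.773]]
wrist_force: [-0.1, -0.8, -0.5]
width: 0.001
t 13.2 p [431.6 300.2 232.6] rot [-0.023 -0.051 -0.025] F [-0.1 -0.8 -0.5] q [ 0.61 -0.28  2.12 -0.42  0.7  -0.86]
standoff d [  56.8    4.  -108.1] contact d [ 123.1   12.5 -182.4]
```

```bash
python3 -m jog '[0.005,0.002,-0.035,-0.02,-0.05,-0.025,1,0.015,0.002,-0.035,0,0,0,1,0.025,0,-0.025,0,0,0,1,0.01,0,-0.01,0,0,0,1,0,0,0,0,0,0,1]'; python3 pd.py; python3 -c "
from h import *
for n in ('side','wrist','top'): cv2.imwrite(f'pics/p1{n}.png',arm.snapshot(n)[:,:,::-1])
im=cv2.imread('pics/p1side.png');cv2.imwrite('pics/p1s.png',cv2.resize(im[140:290,220:400],None,fx=4,fy=4,interpolation=cv2.INTER_CUBIC))"
```

```text
clock: 13.7
ee_pos: [492.1, 301.9, 132.8]
orientation: [[-0.737, -0.123, 0.665], [-0.088, 0.992, 0.086], [-0.67, 0.005, -0.742]]
wrist_force: [0.1, 0.1, -0.9]
width: -0.002
t 13.7 p [492.1 301.9 132.8] rot [-0.005  0.001  0.004] F [ 0.1  0.1 -0.9] q [ 0.57  0.02  2.14 -0.79  0.41 -0.49]
standoff d [-3.7  2.3 -8.4] contact d [ 62.6  10.8 -82.7]
```

View pics/p1s.png

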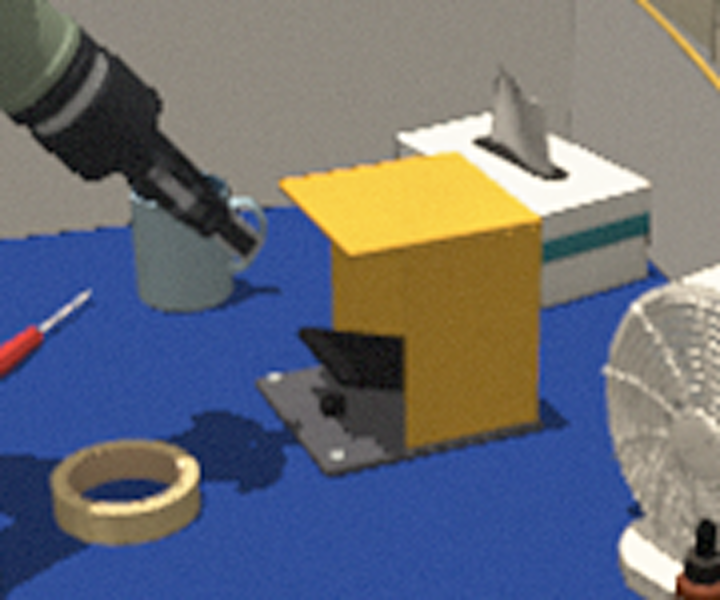

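View pics/p1wrist.png

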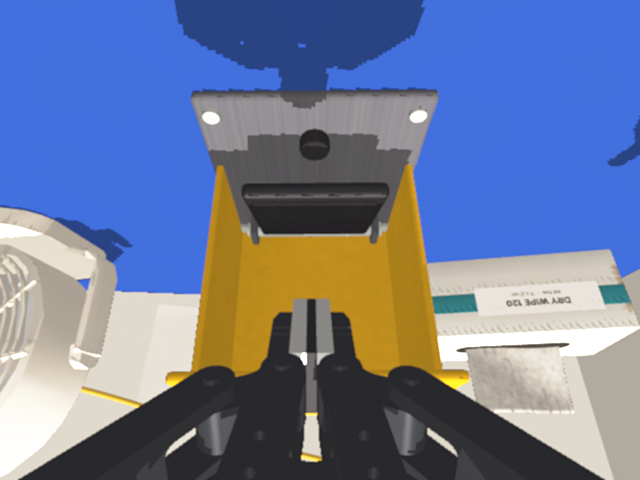

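```bash
cat > kin.py <<'E'
import numpy as np
from scipy.optimize import least_squares
from scipy.spatial.transform import Rotation as Ro
from station import arm
s=arm.sense()
D=[([1.0925,.2074,1.54296],[184.74,543.65,208.13],[-.00108,-.00203,-1]),
([.0523,-.10445,1.83412],[426.655,107.355,225.265],[.0023,-.0037,-1]),
([-.1361,.2777,1.9199],[484.47,19.93,13.06],[.0091,-.0035,-1]),
([.61,-.28,2.12],[431.6,300.2,232.6],[.623,.119,-.773]),
(s['joint_positions'][:3],s['ee_pos'],s['orientation'][:,2])]
def pos(q,k):
    a,e,h,L1,L2,b,d=k
    r=a+L1*np.sin(q[1])+L2*np.sin(q[1]+q[2])+b*np.cos(q[1]+q[2]); z=h+L1*np.cos(q[1])+L2*np.cos(q[1]+q[2])-b*np.sin(q[1]+q[2])
    c,n=np.cos(q[0]),np.sin(q[0]); return np.array([c*r-n*e,n*r+c*e,z])
f=lambda k:np.concatenate([pos(q,k)+k[6]*np.array(z)-p for q,p,z in D]+[[k[5]*.01,k[0]*.01]])
sol=least_squares(f,[0,80,150,400,400,0,250]);k=sol.x
print("k",k.round(1),"res",np.abs(sol.fun).max().round(1))
def ik(tcp,yaw,lean):
    u=np.array([np.cos(yaw),np.sin(yaw),0]);z=np.sin(lean)*u-np.cos(lean)*np.array([0,0,1]);v=np.array([-u[1],u[0],0])
    q=least_squares(lambda q:pos(q,k)-(tcp-k[6]*z),[.57,.02,2.1]).x
    zl=Ro.from_euler('z',-q[0]).apply(z); g=q[1]+q[2]
    F=np.array([np.sin(g),0,np.cos(g)]);B=np.array([np.cos(g),0,-np.sin(g)]) # forearm, bend dir
    j5=np.arccos(F@zl); j4=np.arctan2(zl[1],zl@B)
    return q.round(2),round(j4,2),round(j5,2),z,u
if __name__=="__main__":
    print(ik(s['ee_pos'],.1274,np.radians(42))[:3],s['joint_positions'].round(2))
    Pp=np.array([535.5,310.2,58])
    for yaw in(.127,.3,.45):
      for ln in(32,36,40,42):
        for dz in(0,-28):
            l=np.radians(ln);_,_,_,z,u=ik(Pp,yaw,l)
            print(yaw,ln,dz,ik(Pp+6*u+np.array([0,0,7+dz])+20*z,yaw,l)[:3])
E
python3 kin.py
```

```text
k [  1.6  86.1 280.6 454.7 498.   93.9 336.7] res 1.7
(array([0.57, 0.01, 2.13]), np.float64(-0.77), np.float64(0.42)) [ 0.57  0.01  2.14 -0.79  0.41 -0.49]
0.127 32 0 (array([0.48, 0.29, 1.95]), np.float64(-0.47), np.float64(0.41))
0.127 32 -28 (array([0.48, 0.35, 1.95]), np.float64(-0.54), np.float64(0.36))
0.127 36 0 (array([0.49, 0.29, 1.99]), np.float64(-0.68), np.float64(0.34))
0.127 36 -28 (array([0.49, 0.35, 1.99]), np.float64(-0.81), np.float64(0.29))
0.127 40 0 (array([0.5 , 0.3 , 2.02]), np.float64(-0.99), np.float64(0.29))
0.127 40 -28 (array([0.5 , 0.36, 2.03]), np.float64(-1.2), np.float64(0.26))
0.127 42 0 (array([0.51, 0.3 , 2.04]), np.float64(-1.19), np.float64(0.27))
0.127 42 -28 (array([0.51, 0.37, 2.04]), np.float64(-1.43), np.float64(0.26))
0.3 32 0 (array([0.42, 0.27, 1.97]), np.float64(-0.18), np.float64(0.34))
0.3 32 -28 (array([0.42, 0.33, 1.98]), np.float64(-0.22), np.float64(0.28))
0.3 36 0 (array([0.42, 0.27, 2.02]), np.float64(-0.3), np.float64(0.24))
0.3 36 -28 (array([0.42, 0.33, 2.02]), np.float64(-0.41), np.float64(0.18))
0.3 40 0 (array([0.43, 0.27, 
[... 168 characters left out ...]
(-0.97), np.float64(0.1))
0.3 42 -28 (array([0.43, 0.34, 2.08]), np.float64(-1.68), np.float64(0.09))
0.45 32 0 (array([0.36, 0.27, 1.98]), np.float64(0.14), np.float64(0.34))
0.45 32 -28 (array([0.36, 0.32, 1.99]), np.float64(0.17), np.float64(0.27))
0.45 36 0 (array([0.36, 0.26, 2.03]), np.float64(0.24), np.float64(0.23))
0.45 36 -28 (array([0.36, 0.32, 2.03]), np.float64(0.33), np.float64(0.17))
0.45 40 0 (array([0.35, 0.26, 2.07]), np.float64(0.51), np.float64(0.13))
0.45 40 -28 (array([0.35, 0.33, 2.08]), np.float64(0.97), np.float64(0.07))
0.45 42 0 (array([0.35, 0.26, 2.1 ]), np.float64(0.9), np.float64(0.08))
0.45 42 -28 (array([0.35, 0.33, 2.1 ]), np.float64(1.83), np.float64(0.07))
```

```bash
python3 - <<'E'
from h import *
W=cam("wrist");y=.1274;u=np.array([np.cos(y),np.sin(y),0]);v=np.array([-u[1],u[0],0]);P=np.array([535.5,310.2,58])
def loc(px,z):
    X=onplane(W,px,z)-P; return (X@u).round(1).tolist(),(X@v).round(1).tolist()
print("front edge",loc([(244,186),(388,186)],61),loc([(246,198),(386,198)],61),"hinge?",loc([(262,235),(372,235)],30))
print("base front",loc([(193,96),(437,96)],8),"exp -35ish"); print("bolts",loc([(211,118),(419,117)],8))
print("walls at z=8",loc([(219,166),(413,166)],80)); 
print(proj(W,P).round(0))
S=cam("side");hs=lambda x,y:(220+x/4-.37,140+y/4-.37)
for q in ((300,329),(318,352)):
  X=onplane(S,hs(*q),61)-P;print("side front edge L",(X@u).round(1),(X@v).round(1))
E
sed -i 's/radians(42)/radians(37)/; s/^C=.*/C=np.array([535.5,310.2,64.5])+4*u+20*z/' pd.py; python3 pd.py
```

```text
front edge ([-19.0, -18.1], [-38.7, 43.8]) ([-6.7, -5.7], [-39.2, 44.6]) hinge? ([96.2, 97.6], [-41.7, 51.7])
base front ([-36.6, -35.5], [-70.2, 75.4]) exp -35ish
bolts ([-18.4, -18.2], [-63.3, 68.5])
walls at z=8 ([-61.8, -60.9], [-42.9, 46.7])
[[312. 200.]]
side front edge L [-12.5] [37.4]
side front edge L [-13.8] [-2.6]
t 13.85 p [491.9 303.5 135.5] rot [-0.019  0.091  0.002] F [-0.1 -0.2  0. ] q [ 0.57  0.01  2.14 -0.79  0.41 -0.49]
standoff d [-0.2  1.1 -7.1] contact d [ 59.5   8.7 -87. ]
```

```bash
python3 -m jog '[0,0.002,-0.004,-0.019,0.09,0.002,1,0.015,0.002,-0.02,0,0,0,1,0.015,0.002,-0.02,0,0,0,1,0.008,0.001,-0.01,0,0,0,1,0,0,0,0,0,0,1]'; python3 pd.py; python3 -c "
from h import *
for n in ('side','wrist'): cv2.imwrite(f'pics/p2{n}.png',arm.snapshot(n)[:,:,::-1])
im=cv2.imread('pics/p2side.png');cv2.imwrite('pics/p2s.png',cv2.resize(im[160:270,250:380],None,fx=5.4,fy=5.4,interpolation=cv2.INTER_CUBIC))"
```

```text
clock: 14.35
ee_pos: [534.1, 312.2, 90.7]
orientation: [[-0.78, -0.126, 0.613], [-0.096, 0.992, 0.082], [-0.618, 0.005, -0.786]]
wrist_force: [0.4, 0.1, -1.3]
width: -0.003
t 14.35 p [534.1 312.2  90.7] rot [-0.008  0.02   0.001] F [ 0.4  0.1 -1.3] q [ 0.52  0.18  2.03 -0.68  0.38 -0.61]
standoff d [-42.4  -7.6  37.7] contact d [ 17.3   0.1 -42.2]
```

View pics/p2s.png

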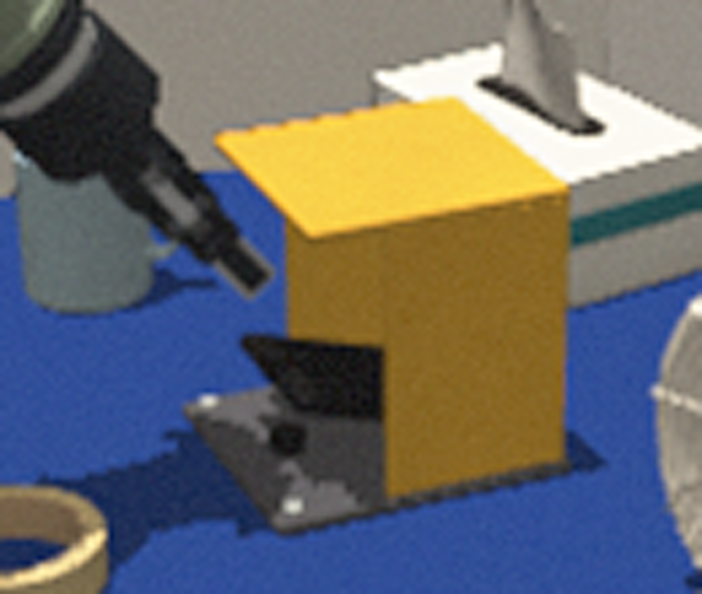

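View pics/p2wrist.png

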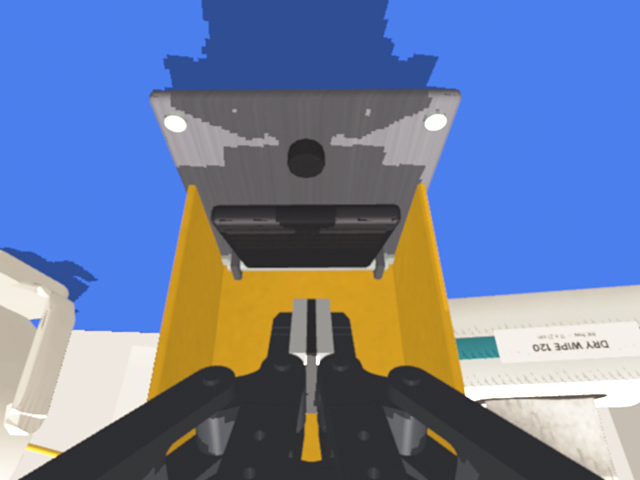

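```bash
python3 -m jog '[0.007,-0.001,-0.015,-0.004,0.01,0,1,0.005,0,-0.008,0,0,0,1,0,0,0,0,0,0,1]'; python3 pd.py;  python3 -c "
from h import *
for n in ('side',): cv2.imwrite(f'pics/p3{n}.png',arm.snapshot(n)[:,:,::-1])
im=cv2.imread('pics/p3side.png');cv2.imwrite('pics/p3s.png',cv2.resize(im[160:270,250:380],None,fx=5.4,fy=5.4,interpolation=cv2.INTER_CUBIC))"
```

```text
clock: 14.75
ee_pos: [546.7, 313.1, 73.2]
orientation: [[-0.781, -0.128, 0.611], [-0.097, 0.992, 0.083], [-0.616, 0.006, -0.787]]
wrist_force: [0.3, -0.5, 0.7]
width: -0.001
t 14.75 p [546.7 313.1  73.2] rot [-0.008  0.017 -0.001] F [ 0.3 -0.5  0.7] q [ 0.5   0.23  2.02 -0.72  0.34 -0.58]
standoff d [-55.   -8.5  55.2] contact d [  4.7  -0.9 -24.6]
```

View pics/p3s.png

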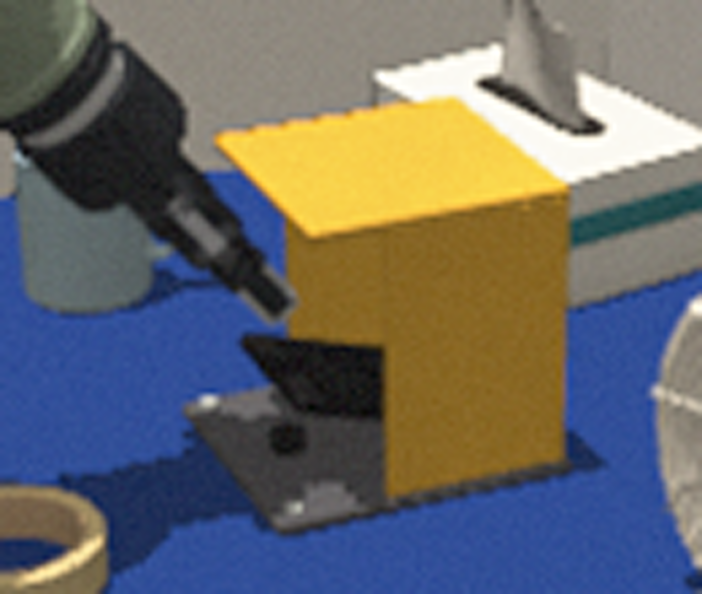

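```bash
python3 -m jog '[0.003,-0.001,-0.008,-0.004,0.01,0,1,0.001,0,-0.006,0,0,0,1,0,0,0,0,0,0,1]'; python3 -m jog '[0,0,-0.004,0,0,0,1,0,0,-0.004,0,0,0,1]'; python3 pd.py;  python3 -c "
from h import *
for n in ('side',): cv2.imwrite(f'pics/p4{n}.png',arm.snapshot(n)[:,:,::-1])
im=cv2.imread('pics/p4side.png');cv2.imwrite('pics/p4s.png',cv2.resize(im[160:270,250:380],None,fx=5.4,fy=5.4,interpolation=cv2.INTER_CUBIC))"
```

```text
clock: 15.1
ee_pos: [551.0, 312.8, 60.3]
orientation: [[-0.786, -0.129, 0.604], [-0.1, 0.992, 0.082], [-0.61, 0.004, -0.793]]
wrist_force: [0.1, 0.5, -0.3]
width: 0.001
clock: 15.3
ee_pos: [551.3, 313.1, 52.4]
orientation: [[-0.786, -0.129, 0.605], [-0.099, 0.992, 0.082], [-0.61, 0.005, -0.792]]
wrist_force: [-0.6, 0.4, 0.4]
width: 0.002
t 15.3 p [551.3 313.1  52.4] rot [-0.006  0.01  -0.002] F [-0.6  0.4  0.4] q [ 0.5   0.28  2.01 -0.77  0.31 -0.53]
standoff d [-59.6  -8.5  76. ] contact d [ 0.1 -0.9 -3.9]
```

View pics/p4s.png

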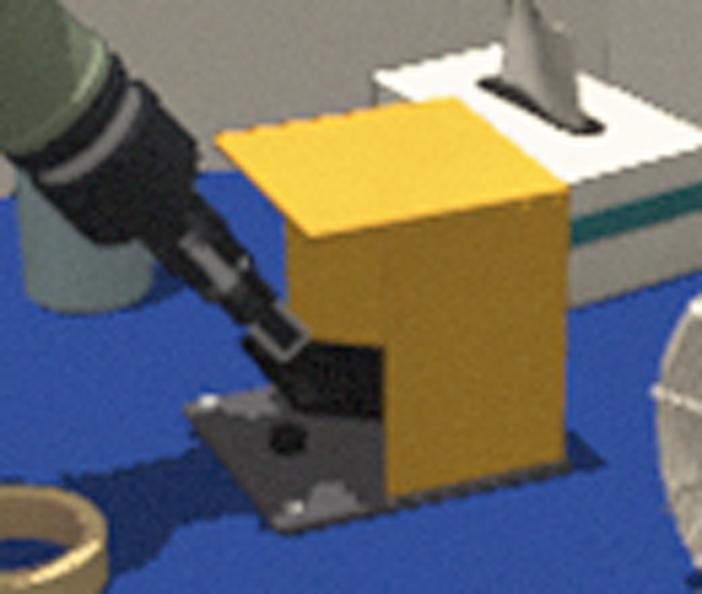

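```bash
python3 -m jog '[0,0,-0.004,0,0,0,1]'; python3 -m jog '[0,0,-0.004,0,0,0,1]';python3 -m jog '[0,0,-0.004,0,0,0,1]';python3 -m jog '[0,0,-0.005,0,0,0,1]'; python3 pd.py;  python3 -c "
from h import *
for n in ('side',): cv2.imwrite(f'pics/p5{n}.png',arm.snapshot(n)[:,:,::-1])
im=cv2.imread('pics/p5side.png');cv2.imwrite('pics/p5s.png',cv2.resize(im[160:270,250:380],None,fx=5.4,fy=5.4,interpolation=cv2.INTER_CUBIC))"
```

```text
clock: 15.45
ee_pos: [551.1, 313.0, 47.7]
orientation: [[-0.786, -0.129, 0.604], [-0.099, 0.992, 0.082], [-0.61, 0.004, -0.792]]
wrist_force: [0.0, -0.1, 0.1]
width: 0.002
clock: 15.55
ee_pos: [551.4, 313.2, 43.8]
orientation: [[-0.786, -0.129, 0.605], [-0.099, 0.992, 0.082], [-0.611, 0.005, -0.792]]
wrist_force: [-1.6, -0.6, 3.6]
width: 0.001
clock: 15.65
ee_pos: [551.8, 313.6, 40.1]
orientation: [[-0.785, -0.129, 0.606], [-0.099, 0.992, 0.083], [-0.611, 0.005, -0.791]]
wrist_force: [-2.7, -1.7, 4.7]
width: -0.002
clock: 15.75
ee_pos: [552.3, 313.9, 35.7]
orientation: [[-0.784, -0.13, 0.607], [-0.099, 0.992, 0.084], [-0.613, 0.005, -0.79]]
wrist_force: [-2.8, -1.2, 6.1]
width: -0.006
t 15.75 p [552.3 313.9  35.7] rot [-0.007  0.013 -0.003] F [-2.8 -1.2  6.1] q [ 0.5   0.32  2.01 -0.88  0.28 -0.42]
standoff d [-60.6  -9.3  92.7] contact d [-0.9 -1.7 12.9]
```

View pics/p5s.png

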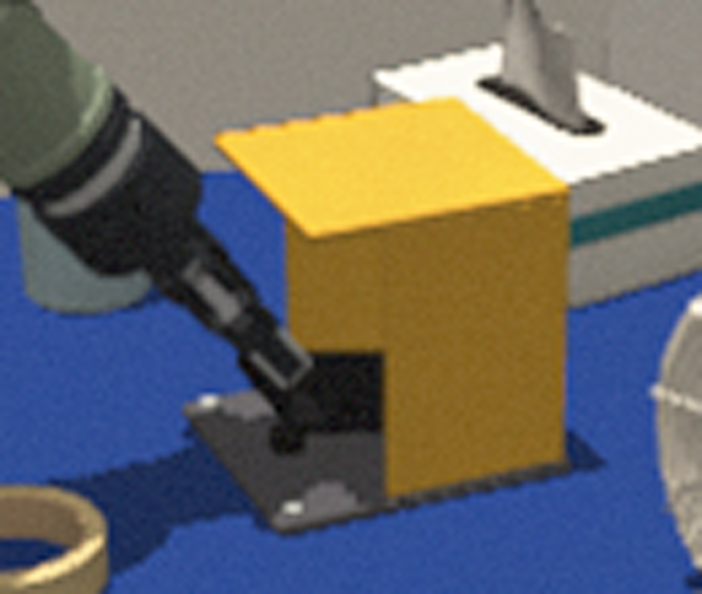

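```bash
python3 -m jog '[-0.001,-0.001,-0.005,-0.004,0.015,0,1]'; python3 -m jog '[-0.001,-0.0005,-0.005,0,0.01,0,1]';python3 -m jog '[-0.001,-0.0005,-0.005,0,0.005,0,1]'; python3 pd.py
```

```text
clock: 15.9
ee_pos: [551.5, 313.7, 30.6]
orientation: [[-0.793, -0.131, 0.595], [-0.102, 0.991, 0.082], [-0.601, 0.004, -0.799]]
wrist_force: [-4.5, 0.9, 7.6]
width: -0.002
clock: 16.0
ee_pos: [551.0, 313.7, 26.4]
orientation: [[-0.798, -0.131, 0.588], [-0.102, 0.991, 0.083], [-0.594, 0.006, -0.804]]
wrist_force: [-3.9, -1.1, 7.6]
width: 0.004
clock: 16.1
ee_pos: [550.6, 313.7, 22.4]
orientation: [[-0.8, -0.132, 0.585], [-0.102, 0.991, 0.084], [-0.591, 0.007, -0.806]]
wrist_force: [-7.1, -3.0, 14.8]
width: 0.003
t 16.1 p [550.6 313.7  22.4] rot [-0.006 -0.014 -0.005] F [-7.1 -3.  14.8] q [ 0.49  0.34  2.   -0.82  0.28 -0.48]
standoff d [-58.9  -9.1 106. ] contact d [ 0.8 -1.5 26.2]
```

```bash
python3 -m jog '[-0.0005,-0.0005,-0.005,0,0,0,1]'; python3 -m jog '[0,-0.0005,-0.005,0,0,0,1]';python3 -c "
from h import *
for n in ('side','wrist'): cv2.imwrite(f'pics/q1{n}.png',arm.snapshot(n)[:,:,::-1])
im=cv2.imread('pics/q1side.png');cv2.imwrite('pics/q1s.png',np.hstack([cv2.resize(im[170:270,255:355],(400,400),interpolation=cv2.INTER_CUBIC),cv2.resize(im[280:380,400:500],(400,400),interpolation=cv2.INTER_CUBIC)]))
s=arm.sense();print(s['clock'],s['ee_pos'],s['wrist_force'])"
```

```text
clock: 16.2
ee_pos: [550.8, 313.8, 19.0]
orientation: [[-0.798, -0.132, 0.587], [-0.101, 0.991, 0.085], [-0.593, 0.008, -0.805]]
wrist_force: [-14.4, -4.0, 23.8]
width: 0.004
clock: 16.3
ee_pos: [551.2, 314.0, 17.1]
orientation: [[-0.796, -0.132, 0.591], [-0.102, 0.991, 0.085], [-0.597, 0.008, -0.802]]
wrist_force: [-37.4, -9.6, 53.8]
width: -0.001
16.4 [551.1338442  314.00397248  17.91719329] [-27.37042853  -8.2397121   39.38304125]
```

View pics/q1s.png

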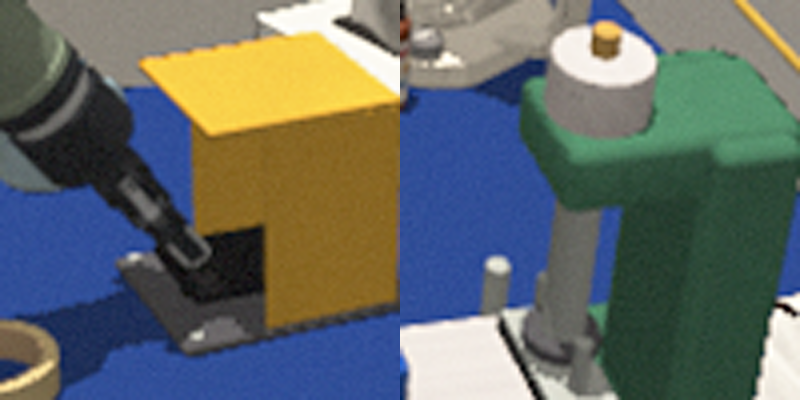

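The force jumped from 24 to 54 N, so the pedal is on its stop. The pad is down on the plate and the cylinder's cap shows amber. Hold for more than a second with a light downward bias.

```bash
python3 -m jog '[-0.0005,0,-0.003,0,0,0,1,-0.0005,0,-0.003,0,0,0,1]'; python3 -m jog '[-0.0005,0,-0.003,0,0,0,1,-0.0005,0,-0.003,0,0,0,1]'; python3 pd.py
```

```text
clock: 16.6
ee_pos: [551.1, 314.0, 19.1]
orientation: [[-0.79, -0.132, 0.599], [-0.102, 0.991, 0.084], [-0.604, 0.005, -0.797]]
wrist_force: [-15.9, -7.0, 25.5]
width: 0.004
clock: 16.8
ee_pos: [551.2, 313.9, 19.3]
orientation: [[-0.785, -0.131, 0.605], [-0.102, 0.991, 0.082], [-0.611, 0.003, -0.792]]
wrist_force: [-16.6, -7.1, 26.2]
width: 0.001
t 16.8 p [551.2 313.9  19.3] rot [-0.004  0.011 -0.004] F [-16.6  -7.1  26.2] q [ 0.5   0.36  2.01 -0.97  0.26 -0.32]
standoff d [-59.5  -9.3 109.1] contact d [ 0.2 -1.7 29.3]
```

```bash
python3 -m jog '[-0.001,0,-0.0045,0,0.012,0,1,-0.001,0,-0.0045,0,0.008,0,1,-0.001,0,-0.0045,0,0.005,0,1]'; python3 -m jog '[-0.001,0,-0.0045,0,0.004,0,1,-0.001,0,-0.0045,0,0.004,0,1,-0.001,0,-0.0045,0,0.004,0,1,-0.001,0,-0.0045,0,0.004,0,1]';  python3 pd.py
```

```text
clock: 17.1
ee_pos: [551.2, 314.0, 18.1]
orientation: [[-0.791, -0.13, 0.598], [-0.102, 0.992, 0.08], [-0.603, 0.002, -0.797]]
wrist_force: [-25.4, -10.2, 40.3]
width: 0.004
clock: 17.5
ee_pos: [551.3, 313.9, 18.5]
orientation: [[-0.786, -0.127, 0.605], [-0.102, 0.992, 0.076], [-0.61, -0.002, -0.793]]
wrist_force: [-23.4, -9.8, 37.1]
width: -0.0
t 17.5 p [551.3 313.9  18.5] rot [0.001 0.01  0.   ] F [-23.4  -9.8  37.1] q [ 0.5   0.36  2.01 -0.98  0.27 -0.31]
standoff d [-59.6  -9.3 109.9] contact d [ 0.1 -1.6 30.1]
```

```bash
python3 -m jog '[-0.001,0,-0.0045,0,0.008,0,1,-0.001,0,-0.0045,0,0.006,0,1,-0.001,0,-0.0045,0,0.006,0,1,-0.001,0,-0.0045,0,0.006,0,1,-0.001,0,-0.0045,0,0.006,0,1]'; python3 -m jog '[-0.001,0,-0.0045,0,0.006,0,1,-0.001,0,-0.0045,0,0.006,0,1,-0.001,0,-0.0045,0,0.006,0,1,-0.001,0,-0.0045,0,0.006,0,1,-0.001,0,-0.0045,0,0.006,0,1]';  python3 pd.py; python3 -c "
from h import *
for n in ('side',): cv2.imwrite(f'pics/q2{n}.png',arm.snapshot(n)[:,:,::-1])
im=cv2.imread('pics/q2side.png');cv2.imwrite('pics/q2s.png',np.hstack([cv2.resize(im[170:270,255:355],(400,400),interpolation=cv2.INTER_CUBIC),cv2.resize(im[280:440,340:500],(400,400),interpolation=cv2.INTER_CUBIC)]))"
```

```text
clock: 18.0
ee_pos: [551.3, 313.7, 18.4]
orientation: [[-0.788, -0.123, 0.603], [-0.101, 0.992, 0.071], [-0.607, -0.005, -0.795]]
wrist_force: [-23.4, -9.4, 37.8]
width: -0.001
clock: 18.5
ee_pos: [551.3, 313.6, 18.4]
orientation: [[-0.789, -0.12, 0.602], [-0.101, 0.993, 0.066], [-0.606, -0.009, -0.796]]
wrist_force: [-24.2, -9.6, 36.3]
width: 0.003
t 18.5 p [551.3 313.6  18.4] rot [0.008 0.006 0.007] F [-24.2  -9.6  36.3] q [ 0.51  0.36  2.   -0.96  0.29 -0.32]
standoff d [-59.6  -9.  110. ] contact d [ 0.1 -1.4 30.2]
```

View pics/q2s.png

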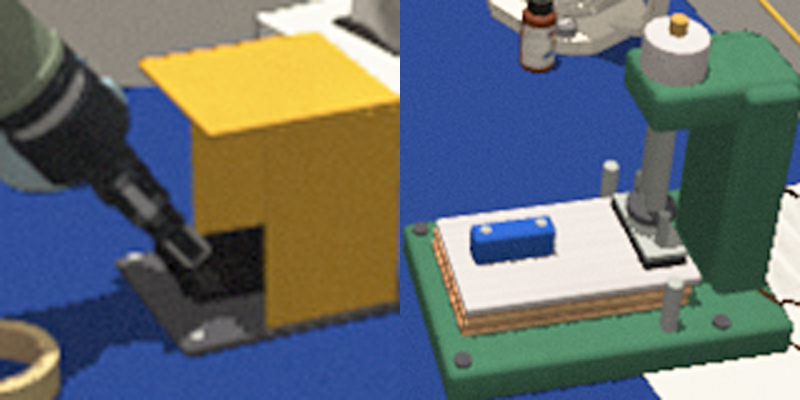

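```bash
python3 -m jog '[0,0,0.005,0.005,0.005,0.005,1,0,0,0.005,0,0,0,1,0,0,0.005,0,0,0,1,0,0,0.005,0,0,0,1,-0.001,0,0.005,0,0,0,1,-0.001,0,0.005,0,0,0,1]'; python3 pd.py
```

```text
clock: 19.15
ee_pos: [551.2, 314.1, 53.8]
orientation: [[-0.788, -0.125, 0.603], [-0.101, 0.992, 0.074], [-0.607, -0.003, -0.795]]
wrist_force: [0.4, 0.8, 0.3]
width: -0.003
t 19.15 p [551.2 314.1  53.8] rot [0.002 0.007 0.002] F [0.4 0.8 0.3] q [ 0.5   0.28  2.   -0.77  0.33 -0.53]
standoff d [-59.5  -9.5  74.6] contact d [ 0.2 -1.9 -5.3]
```

```bash
python3 -m jog '[-0.012,-0.002,0.015,0,0,0,1,-0.02,-0.003,0.025,0,0,0,1,-0.03,-0.003,0.035,0,0,0,1,-0.03,-0.003,0.04,0,0,0,1,-0.02,0,0.04,0,0.05,0,1,-0.01,-0.02,0.03,0,0.05,0,1,0,-0.03,0,0,0.05,0,1,0,-0.03,0,0,0.05,0,1,0,0,0,0,0,0,1,0,0,0,0,0,0,1]'; python3 -c "
from h import *
for n in ('side','top'): cv2.imwrite(f'pics/z{n}.png',arm.snapshot(n)[:,:,::-1])
im=cv2.imread('pics/ztop.png');cv2.imwrite('pics/zt.png',cv2.resize(im[150:270,410:530],None,fx=5,fy=5,interpolation=cv2.INTER_CUBIC))"
```

```text
clock: 20.15
ee_pos: [417.2, 219.6, 241.7]
orientation: [[-0.899, -0.133, 0.418], [-0.111, 0.991, 0.078], [-0.425, 0.023, -0.905]]
wrist_force: [-0.5, 0.8, 0.2]
width: -0.001
```

View pics/zside.png

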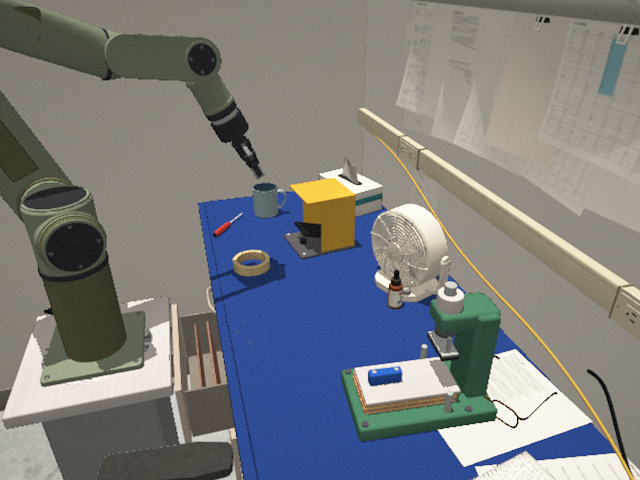

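View pics/zt.png

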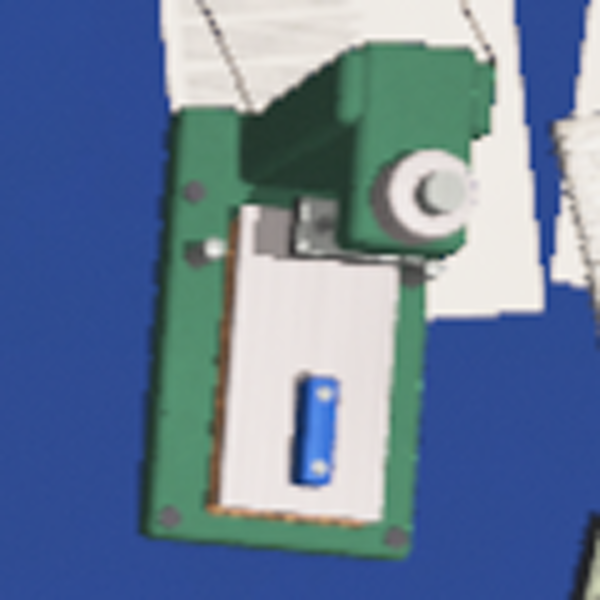

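View pics/ztop.png

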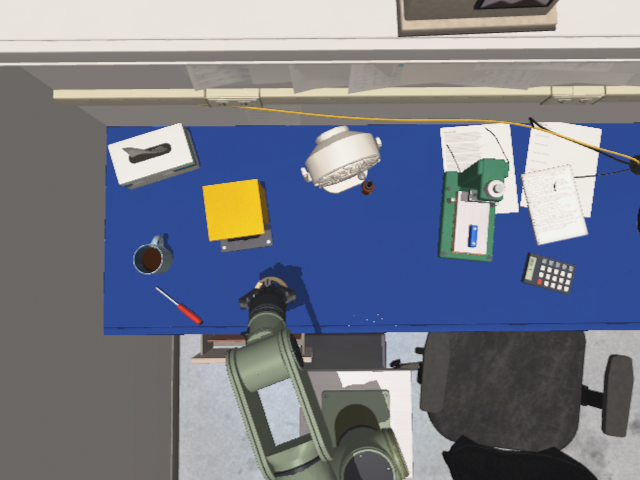

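```bash
python3 - <<'E'
from h import *
T=cam("top");tp=lambda x,y:(410+x/5-.4,150+y/5-.4)
a=-.1;u=np.array([np.cos(a),np.sin(a)]);v=np.array([-u[1],u[0]]);N=np.array([561.8,-325.8])
for n,q in dict(FL=(218,507),FR=(384,522),RL=(241,205)).items():
    X=onplane(T,tp(*q),59)[0][:2]-N;print(n,(X@u).round(1),(X@v).round(1))
for q in ((168,516),(396,537)):
    X=onplane(T,tp(*q),31)[0][:2]-N;print("bolt",(X@u).round(1),(X@v).round(1))
a0=cv2.imread("pics/top0.png").astype(int);a1=cv2.imread("pics/ztop.png").astype(int)
d=np.abs(a0-a1).sum(2)
print("change mug",(d[230:280,125:180]>60).sum(),"dropper",(d[172:200,358:382]>60).sum())
b0=cv2.imread("pics/side0.png").astype(int);b1=cv2.imread("pics/zside.png").astype(int);e=np.abs(b0-b1).sum(2)
print("tape side",(e[245:280,228:275]>60).sum(),"pedal side",(e[215:255,283:305]>60).sum())
E
```

```text
FL -80.7 44.8
FR -80.6 -47.5
RL 88.7 44.5
bolt -86.4 64.9
bolt -86.5 -64.5
change mug 0 dropper 0
tape side 560 pedal side 0
```

```bash
python3 - <<'E'
from h import *
for f in("side0","zside"):
    im=cv2.imread(f"pics/{f}.png");h=cv2.cvtColor(im,cv2.COLOR_BGR2HSV)
    print(f,cv2.boundingRect(big(cv2.inRange(h,(8,40,40),(32,255,255)),(220,240,280,285))))
print(arm.sense()['clock']); arm.hand_in()
E
```

```text
side0 (233, 250, 37, 26)
zside (233, 250, 37, 26)
20.25
the job is handed in; nothing more can be done
```

I put the cover plate on the pile of boards with its bar towards the press's open front, and worked the pedal once. I handed the job in at 20.3 s of the 72 s allowed.

**Grasp:** My first attempt failed. The fingers shut just above the bar without touching it, because the real fingertips sit about 20 mm behind the reported tool point. I reopened, went lower and gripped the bar properly.

**Placing:** I brought the plate in under the raised pad and lowered it onto the pile, whose top is about 51 mm above the bench. It touched down with a peak of about 17 N. I relaxed that before opening the jaws, and the plate did not drop.

**Pedal:** I pressed it until the force jumped from 24 to 54 N, which I took as the stop. The pad was then down on the plate and the cylinder cap showed amber. I held it for about 2 s, mostly at 36–40 N. For the first 0.4 s the force eased to about 26 N, about 1 mm higher. The pedal and pad came back up afterwards.

**Last checks:**
- **Plate position:** it lies flat and square in the final pictures, with no measurable turn relative to the pile. It is about 1 mm off centre sideways and 2–4 mm too far towards the column. The top and wrist cameras disagree by about 2 mm on that second figure. I left it rather than risk gripping it again.
- **Bystanders:** the mug and dropper bottle show no change in the top picture. The tape roll's outline is in the same place, although the arm's shadow changes how it looks.
- **Robot:** it was clear of everything when I handed in.

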